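# Weigh a pipe yoke on the sprung hook and set the marker

### The job

Weigh the larger of the two steel pipe yokes on the spring balance: hang it by its peak on the sprung hook, easing its weight on gently so that the hook neither drops nor springs back when you let go, and let it come to rest. Then slide the marker carriage up its post until its blade is level with the hook's pointer, leave the yoke hanging still, and do not disturb the other things on the bench.

Things in the scene. Friction and masses are not known exactly. Their poses are not given: they have to be found in the camera images.
- yoke: the larger of the two steel yokes, 85 mm wide, 166 mm high, the one to weigh: a closed stirrup of 24 mm wide strap on a foot 46 x 85 x 10 mm, with a 45 degree roof and a square nut on its peak. 0.26 to 0.87 kg. Origin: centre of the foot's underside; x runs through the opening (75 mm wide, from 10 to 118 mm above the underside), as the hook must; y across its width; z up
- yoke_nut (a point): point inside the large yoke's square nut (20 mm along the yoke's x, 16 mm along y, from 120 to 166 mm above the foot's underside), 146 mm above the underside, 20 mm below the nut's top: the place to grip, across y
- yoke_apex (a point): point under the peak of the large yoke's roof, 116 mm above the foot's underside: it meets hook_seat when the yoke hangs well
- scale: the fixed spring balance: two 16 mm posts 150 mm apart on a base plate 130 x 280 x 12 mm, with a crossbar 379 mm up. Origin on the table; x points away from its front, y to the left seen from the robot. Posts and spring tube (32 mm thick) stand 90 to 130 mm behind (+x) the hook's seat. The sprung hook is on the right (-y) post, the marker on the left one
- hook (a joint): how far the sprung hook has dipped, m: 0 unloaded (at its upper stop), at most 0.11. The spring gives 110 N/m after 0.3 N of preload, so it dips about 89 mm per kg hung; lightly damped, it bobs for about 2 s if let go suddenly
- hook_seat (a point): top of the hook's 10 mm round bar, which lies along the scale's x, mid-way between the upturned tip at the robot's end and a collar 22 mm across behind: 25 mm free each way. The tip's top is 20 mm above this point, its front 35 mm from it towards the robot (-x of the scale). 230 mm above the table unloaded; dips with the hook
- pointer (a point): end of the thin pointer on the hook's carriage, at the white graduated strip; its height dips with the hook (225 mm unloaded)
- marker (a joint): height of the marker carriage on its post, m: 0 at its lower stop (mark 90 mm above the table), 0.140 at the top; grows upwards; stays where it is left (friction about 4 N)
- mark (a point): end of the thin blade on the marker carriage, at the white graduated strip facing the pointer; same height as the carriage
- marker_tab (a point): middle of the marker carriage's black upright tab: 26 mm along the scale's x, 12 mm thick along its y, top 16 mm above this point, bottom 26 mm below, where a 10 mm rod runs back (+x) to the carriage. 24 mm above mark, 79 mm in front of it (-x), 75 mm to its left (+y)
- coupling: a short plain grey plastic pipe coupling standing on end, 64 mm across, 50 mm high. A bystander; origin at the centre of its underside
- tape_roll: a flat black roll of tape, 80 mm across, 25 mm high. A bystander; origin at the centre of its underside
- cement_can: a metal can, 60 mm across, 95 mm high. A bystander; origin at the centre of its underside
- wrench: a steel wrench lying flat, 180 mm long along its x axis. A bystander; origin at the centre of its underside
- elbow: a grey plastic pipe elbow standing on end, about 65 mm wide, 80 mm high, its branch reaching 75 mm along its x axis. A bystander; origin at the centre of its underside
- screw_jar: a clear jar of 64 mm diameter, 80 mm high. A bystander; origin at the centre of its underside
- small_yoke: the smaller of the two steel yokes, not the one to weigh: same shape, 61 mm wide, 126 mm high. A bystander; origin at the centre of its underside
Not all that is in view belongs to the job. What is shaped like the yoke but red is not meant.

How it is judged (in metres and radians):
On the way, in this order (a step that is already met when the one before it is completed fails the run):
1. the large yoke hangs from the hook, untouched by the robot and at rest (value of joint hook above 0.015 m and linear speed of yoke below 0.03 m/s and velocity of joint hook between -0.01 and 0.01 m/s and distance between yoke_apex and hook_seat below 0.02 m and angle between yoke's own z axis and vertical below 0.2 rad and contact force between each of the arm, the fingers and yoke below 0.05 N), for 0.6 s.
2. the marker's blade is level with the pointer, within 5 mm, the yoke still hanging at rest (all of step 1 and z of mark in the frame of pointer between -0.005 and 0.005 m), for 0.2 s.
At the end, for the whole second after the job is handed in: The large yoke hangs freely from the hook by its peak (apex within 20 mm of the seat, within 0.2 rad of upright, the hook dipped by more than 15 mm), untouched and at rest (under 30 mm/s, the hook under 10 mm/s); the marker's blade is within 5 mm of the pointer's height and at rest (all of step 2 and velocity of joint marker between -0.005 and 0.005 m/s).
It fails at once if the hook moves faster than 0.25 m/s (the load was dropped on, or the hook let spring back) (velocity of joint hook above 0.25 m/s or velocity of joint hook below -0.25 m/s).
It fails at once if the yoke drops or springs back with the hook at over 0.06 m/s once the fingers have let go of the yoke (its weight was not eased on first) (contact force between the fingers and yoke below 0.05 N and value of joint hook above 0.008 m and linear speed of yoke above 0.06 m/s and (velocity of joint hook above 0.06 m/s or velocity of joint hook below -0.06 m/s)).
It fails at once if a bystander is moved by more than 30 mm (distance of any of coupling, tape_roll, cement_can, wrench, elbow, screw_jar, small_yoke from where it was at the start of the episode above 0.03 m).
It also fails if it takes over 72 s, if anything falls off the work surface, if the arm or the gripper's body presses on something with over 40 N, if the wrist force passes 120 N, or if a joint passes its speed limit or range.

### The arm

A 6-joint arm with a two-finger parallel gripper is mounted at the origin on the work surface. World frame = base frame: x ahead of the robot, y to its left, z up, the work surface at z = 0. Lengths are in m, angles in degrees, forces in N, time in s.
With the tool pointing down it reaches from about 0.35 to 0.725 m from the base axis. Payload 4.3 kg.
Tool frame: the origin (TCP) lies at the very end of the fingers, on their centre line; the grasp point (between the pads) lies 19 mm behind it (robot.grip_depth is the distance from the TCP to the grasp point, in m); y points along the fingers, x is the direction in which the jaws open and shut, and the axes are right-handed (so a half turn about y gives the same grasp; the last joint's range is limited). The gripper opens to 85 mm and grips with 20 to 120 N. Pads are 22 mm wide; open, the fingers measure 114 mm over their backs; the gripper's body (76 mm by 85 mm) begins 54 mm behind the grasp point. The pads swing forward as they close: fully open they stand 13 mm farther back than shut.
Start: joints at [56.763, 21.618, 4.641, 73.018, 0, 83.68], TCP at [0.26, 0.513, 0.231] pointing down, gripper open.
Joint ranges: [-156.06, 156.06], [-48.1, 94.91], [-58.44, 69.94], [-101.28, 121.22], [-78.64, 73.56], [-180, 180]. Speed limits (degrees/s): [147.25, 147.25, 180, 180, 180, 180].

### API

Orientations are given as [roll, pitch, yaw] about the fixed x, y, z axes, in that order (R = Rz(yaw) Ry(pitch) Rx(roll)).
In Python, from rig import robot, cams gives the robot as it stands.
- The arm moves only by the shell command python3 -m creep 'ROWS' [OPENING]. ROWS is JSON, a list that holds one entry, the list of rows, each a list of 6 numbers: the shift along the tool's x, y, z in units of 0.2 m (1.0 is 0.2 m), then the turn, a rotation vector about the tool's x, y, z in units of 2 pi rad (1.0 is 2 pi rad). In form: [[[dx, dy, dz, rx, ry, rz], ...]]. A call has exactly 8 rows; each row is the pose to reach, as a shift and turn from the pose commanded when the call began, along the tool's axes at that moment, turning the shorter way round; what a row does not reach only later rows make up. A row lasts 1/8 s, in which the tool goes at most 62.5 mm and 10.7 degrees, less where a joint would pass 70% of its speed; a pose out of reach is approached as far as the arm can. A call with a number of a shift or a turn outside -1 to 1 is refused whole. A call with a gripper value outside its range is refused whole. OPENING is the closure, from 0 (fully open) to 1 (shut), set as the call begins (- or left out, the last holds). The fingers move at their own pace and stop on an object; the grip force is fixed at half the most. Time passes only in rows, so rows that repeat a pose let the fingers close, or fill a call up. It gives the time, the measured TCP pose, the force and the opening at its end, in the units of the state.
- robot.sense(): the state, without advancing time (a new reading comes with each control period).
- cams.capture(name): name is "side" or "top"; returns the picture (400x640x3 uint8, red, green, blue); there is no depth.
- cams.calibration(name): a dict with "fx", "fy", "cx", "cy" (pixels), "dist" ([k1, k2, p1, p2, k3] as OpenCV has them; the pictures are not rectified), "rvec" (rotation vector, rad) and "tvec" (3), from world to camera coordinates, as OpenCV has them. Camera axes: x right, y down, z forward; pixel columns grow to the right and rows downward; lengths in m; the calibration is good to about 2 mm. A picture is of the moment at which its call begins. calibration takes no time and is no camera call.
- robot.close_job(): hands the job in, once; it reports no verdict.
The state is a dict: "time_s": time; "joint_positions": joint angles; "joint_vel": joint speeds; "joint_torque": joint torques, N m; "eef_pos": TCP position; "tool_rot": TCP orientation; "force": force on the tool from outside, world axes, zero at the start; "wrist_torque": the same for the moment, N m; "grip_width": opening from 0.0 (shut) to 1.0 (fully open).
Only numpy, scipy, OpenCV 4.12 (cv2) and the standard library are available. Lean on these libraries where they do the work, as an engineer would, in place of code of your own. Each camera call takes 0.05 s, during which the arm holds its last target.

## Working session

There is one attempt and no reset: what is moved stays moved. The work goes in short steps, Python scripts to look and compute and a shell command to move; the robot and the scene stay as the last step left them, time stands still between calls to the robot, and variables do not carry over. Pictures are saved under pics/ and viewed, and the job is handed in when it is done.

```bash
ls; mkdir -p pics; cat > h.py <<'E'
import numpy as np, cv2
from rig import robot, cams
from scipy.spatial.transform import Rotation as R
def save(name,fn,crop=None,s=1):
    im=cams.capture(name); np.save('pics/'+fn+'.npy',im)
    show(fn,fn,crop,s)
def show(src,fn,crop=None,s=1):
    im=np.load('pics/'+src+'.npy')
    if crop: im=im[crop[1]:crop[3],crop[0]:crop[2]]
    im=cv2.resize(im,None,fx=s,fy=s,interpolation=cv2.INTER_CUBIC)
    cv2.imwrite('pics/'+fn+'.png',im[:,:,::-1])
def C(n):
    c=cams.calibration(n);K=np.array([[c['fx'],0,c['cx']],[0,c['fy'],c['cy']],[0,0,1.]])
    return K,np.array(c['dist'],float),np.array(c['rvec'],float),np.array(c['tvec'],float)
def ray(n,uv):
    K,d,r,t=C(n);p=cv2.undistortPoints(np.array([[uv]],float),K,d)[0,0]
    Rm=cv2.Rodrigues(r)[0];return -Rm.T@t, Rm.T@np.array([p[0],p[1],1])
def atz(n,uv,z):
    o,d=ray(n,uv);return o+d*(z-o[2])/d[2]
def proj(n,P):
    K,d,r,t=C(n);return cv2.projectPoints(np.array(P,float).reshape(-1,3),r,t,K,d)[0][:,0]
def tri(uvs,uvt):
    o1,d1=ray('side',uvs);o2,d2=ray('top',uvt)
    A=np.stack([d1,-d2],1);s=np.linalg.lstsq(A,o2-o1,rcond=None)[0]
    a,b=o1+d1*s[0],o2+d2*s[1];return (a+b)/2,np.linalg.norm(a-b)
E
python3 - <<'E'
from h import *
save('side','s0');save('top','t0')
s=robot.sense();print(s)
for n in('side','top'):print(ray(n,(320,200)))
E
```

```text
pics
{'time_s': 0.1, 'joint_positions': array([ 5.67638710e+01,  2.16573968e+01,  4.57164694e+00,  7.30176150e+01,
       -8.84823146e-04,  8.36790770e+01]), 'joint_vel': array([-0.17353971, -0.16887927,  0.28299081, -0.04322928,  0.01712278,
        0.00852753]), 'joint_torque': array([ 1.25961975e-03, -4.64694679e+01,  2.70582014e+01,  1.20370722e-02,
       -7.29849580e-05, -2.34249859e-05]), 'eef_pos': array([0.25997926, 0.51222678, 0.23046459]), 'tool_rot': array([-89.98949924,   0.10283391,  63.08480424]), 'force': array([0.21738383, 0.46404199, 0.81335324]), 'wrist_torque': array([-0.01913924, -0.03275923,  0.02761367]), 'grip_width': 0.9997162918872832}
(array([ 0.18222829, -0.88417804,  0.77381767]), array([ 0.32920544,  0.77336123, -0.54199217]))
(array([ 0.45875354, -0.01200336,  1.54791148]), array([ 0.03711362, -0.00174712, -0.99940753]))
```

View pics/s0.png

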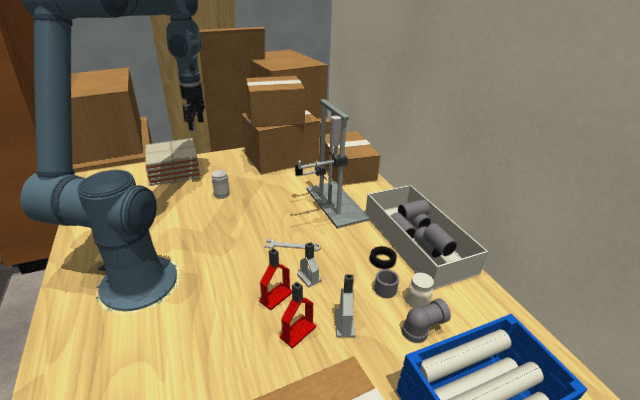

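View pics/t0.png

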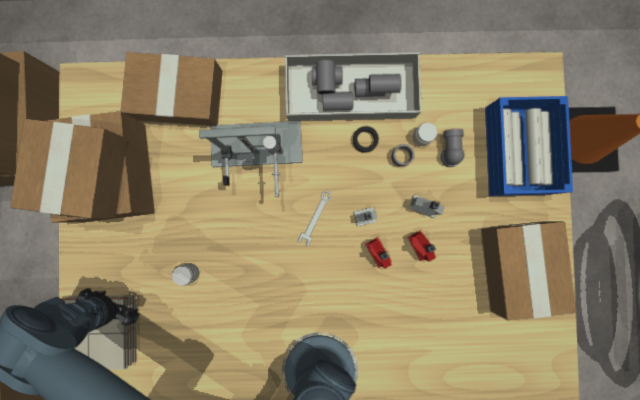

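The side view shows the grey large yoke at about (346,305) and the small grey one at (309,265). In the top view they are at (428,206) and (365,216). The balance is at (255,145) top and (335,170) side. I'll zoom in.

```bash
python3 - <<'E'
from h import *
show('s0','a1',(300,260,400,350),8);show('t0','a2',(390,170,470,230),10)
show('s0','a3',(280,90,380,230),4.2);show('t0','a4',(190,110,310,210),6.5)
E
```

```text
(no output)
```

View pics/a1.png

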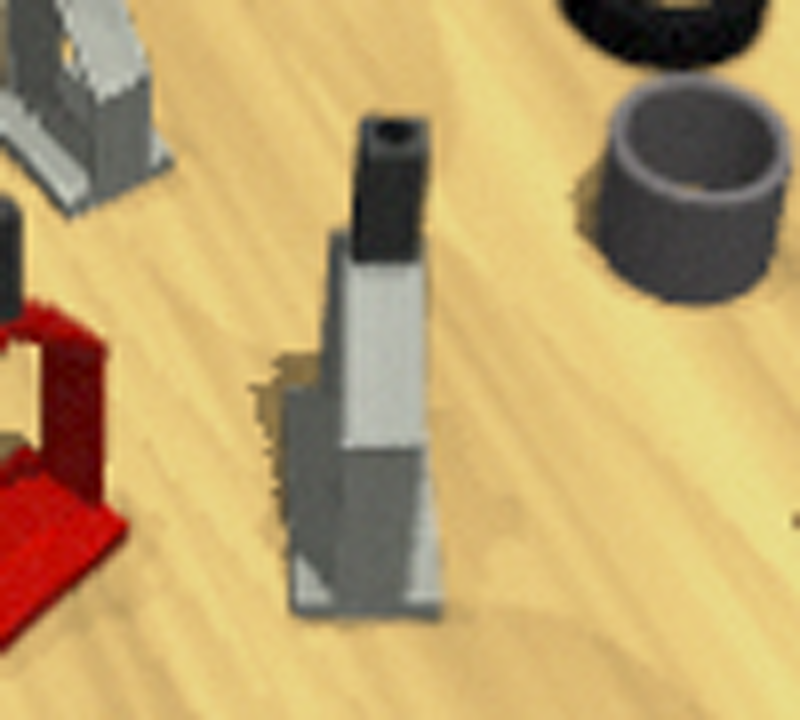

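View pics/a2.png

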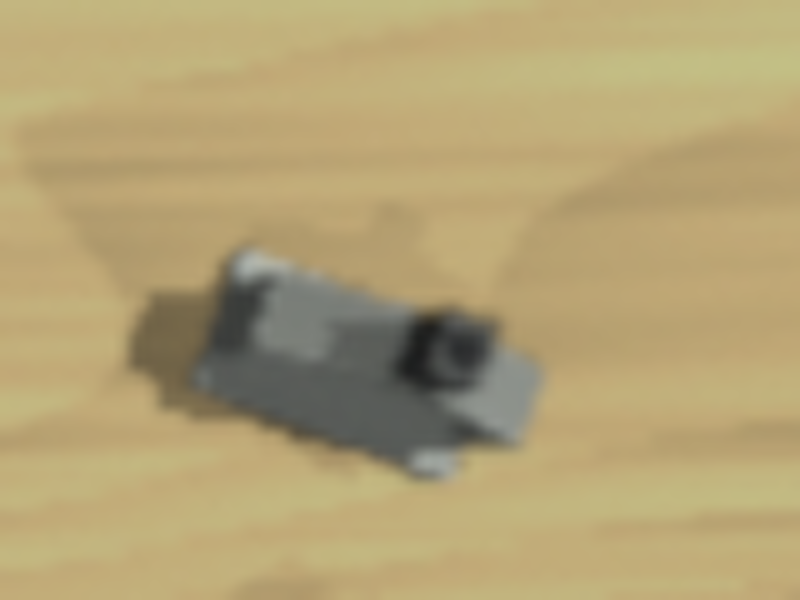

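View pics/a3.png

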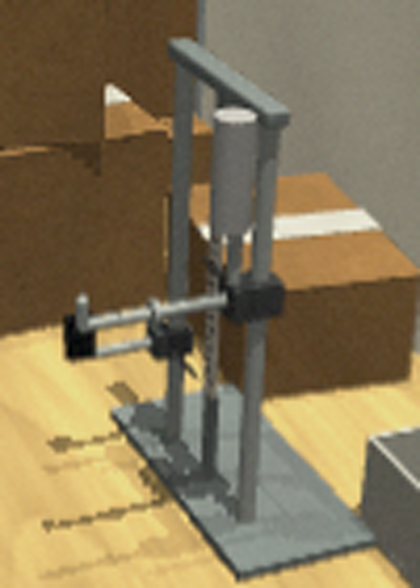

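View pics/a4.png

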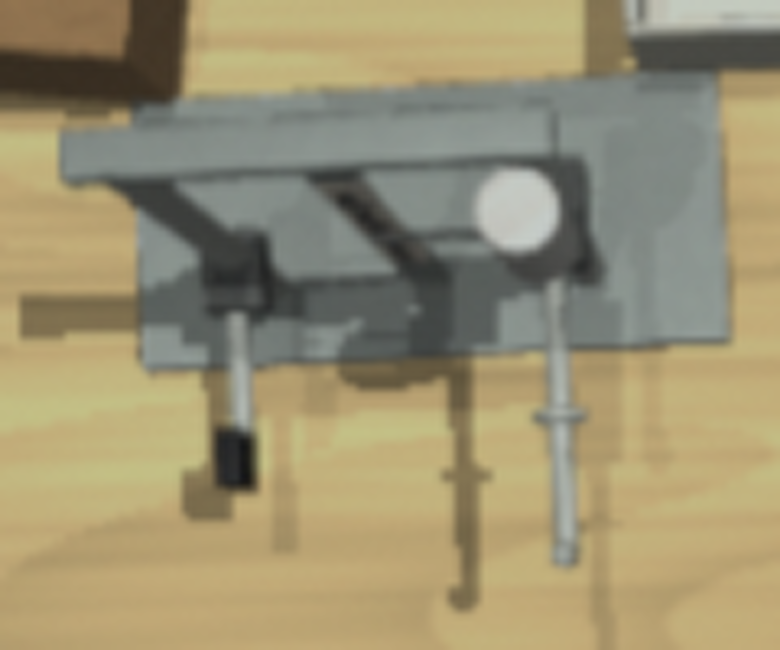

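```bash
cat > fit.py <<'E'
from h import *
from scipy.optimize import least_squares
def tp(p,o,s):return (p[0]/s+o[0],p[1]/s+o[1])
def fit(obs,x0):
    def res(q):
        c,s=np.cos(q[2]),np.sin(q[2]);out=[]
        for n,uv,l in obs:
            P=[q[0]+c*l[0]-s*l[1],q[1]+s*l[0]+c*l[1],l[2]]
            out.append(proj(n,P)[0]-np.array(uv)+0.5*0)
        return np.ravel(out)
    r=least_squares(res,x0,loss='soft_l1');return r.x,res(r.x).reshape(-1,2)
E
python3 - <<'E'
from fit import *
T=lambda x,y:tp((x,y),(390,170),10);S=lambda x,y:tp((x,y),(300,260),8)
obs=[('top',T(243,245),(.023,.0425,.01)),('top',T(198,385),(-.023,.0425,.01)),('top',T(440,480),(-.023,-.0425,.01)),
('side',S(293,616),(-.023,-.0425,0)),('side',S(440,616),(.023,-.0425,0)),
('side',S(360,118),(-.01,.008,.166)),('side',S(428,119),(.01,.008,.166)),('side',S(426,151),(.01,-.008,.166)),('side',S(357,150),(-.01,-.008,.166)),
('top',T(455,348),(0,0,.166))]
x,r=fit(obs,[.45,-.3,-.35]);print(x,np.degrees(x[2]));print(r.round(1))
print([atz(o[0],o[1],o[2][2]).round(4) for o in obs])
T=lambda x,y:tp((x,y),(190,110),6.5);S=lambda x,y:tp((x,y),(280,90),4.2)
print('tip',atz('top',T(565,548),.25),atz('side',S(82,297),.25),tri(S(82,297),T(565,548)))
print('collar',atz('top',T(558,415),.23),atz('side',S(153,310),.228),tri(S(153,310),T(558,415)))
print('root',atz('top',T(555,290),.23))
for p in[(718,75),(730,343),(143,370)]:print('base',atz('top',T(*p),.012))
for p in[(240,575),(375,540),(110,412)]:print('bases',atz('side',S(*p),.012))
print('tab',tri(S(78,320),T(235,455)))
s=robot.sense();print(R.from_euler('xyz',s['tool_rot'],degrees=True).as_matrix().round(3))
E
```

```text
[ 0.49138376 -0.33771938 -0.35611471] -20.403869780821957
[[ 0.1 -0.6]
 [-0.1 -0.5]
 [ 1.8 -1. ]
 [-0.5  0.5]
 [-0.1  0.3]
 [-1.1 -0.9]
 [-1.  -1.1]
 [ 0.  -0.1]
 [-0.1  0. ]
 [ 1.4 -0.8]]
[array([ 0.5259, -0.3056,  0.01  ]), array([ 0.4832, -0.2903,  0.01  ]), array([ 0.4521, -0.364 ,  0.01  ]), array([ 0.4567, -0.3685,  0.    ]), array([ 0.4989, -0.3848,  0.    ]), array([ 0.4858, -0.3304,  0.166 ]), array([ 0.504 , -0.3377,  0.166 ]), array([ 0.4978, -0.3491,  0.166 ]), array([ 0.4795, -0.3418,  0.166 ]), array([ 0.4892, -0.3337,  0.166 ])]
tip [0.52435913 0.0970607  0.25      ] [0.52538107 0.09211672 0.25      ] (array([0.52568942, 0.09684884, 0.24765501]), np.float64(0.002557222586083386))
collar [0.57948433 0.10054126 0.23      ] [0.58302858 0.09467208 0.228     ] (array([0.58238026, 0.10002206, 0.22538665]), np.float64(0.00526474382523692))
root [0.63052433 0.10079591 0.23      ]
base [0.76001524 0.04000759 0.012     ]
base [0.63176241 0.03706857 0.012     ]
base [0.62548588 0.31528486 0.012     ]
bases [0.63613271 0.02709522 0.012     ]
bases [0.76233475 0.03212706 0.012     ]
bases [0.62637788 0.30195476 0.012     ]
tab (array([0.57454854, 0.24703749, 0.1457174 ]), np.float64(0.0028877857391439938))
[[ 0.453 -0.001 -0.892]
 [ 0.892 -0.002  0.453]
 [-0.002 -1.     0.   ]]
```

```bash
sed -i 's|def tp.*|def tp(p,o,s):return ((p[0]+.5)/s-.5+o[0],(p[1]+.5)/s-.5+o[1])|' fit.py
cat >> fit.py <<'E'
def go(P,yaw,full=True):
    "world target TCP, tool-x yaw deg, tool down -> row"
    s=robot.sense();M=R.from_euler('xyz',s['tool_rot'],degrees=True)
    y=np.radians(yaw);x=np.array([np.cos(y),np.sin(y),0]);t=np.array([0,0,-1.]);D=R.from_matrix(np.stack([x,t,np.cross(x,t)],1))
    d=M.inv().apply(np.array(P)-s['eef_pos'])/.2;w=(M.inv()*D).as_rotvec()/(2*np.pi)
    print('row',d.round(3),w.round(4),'t',s['time_s'],s['eef_pos'].round(4),s['tool_rot'].round(1))
E
python3 - <<'E'
from fit import *
T=lambda x,y:tp((x,y),(390,170),10);S=lambda x,y:tp((x,y),(300,260),8)
obs=[('top',T(243,245),(.023,.0425,.01)),('top',T(198,385),(-.023,.0425,.01)),('top',T(440,480),(-.023,-.0425,.01)),
('side',S(293,616),(-.023,-.0425,0)),('side',S(440,616),(.023,-.0425,0)),
('side',S(360,118),(-.01,.008,.166)),('side',S(428,119),(.01,.008,.166)),('side',S(426,151),(.01,-.008,.166)),('side',S(357,150),(-.01,-.008,.166)),
('top',T(455,348),(0,0,.166))]
x,r=fit(obs,[.45,-.3,-.35]);print(x,np.degrees(x[2]));print(r.round(1).tolist())
T=lambda x,y:tp((x,y),(190,110),6.5);S=lambda x,y:tp((x,y),(280,90),4.2)
# scale: unknown x of seat relative to base: use frame at seat xy
obs=[('top',T(565,548),(-.030,0,.25)),('side',S(82,297),(-.030,0,.25)),('top',T(558,415),(.0275,0,.228)),('side',S(153,310),(.0275,0,.225)),('top',T(555,290),(.08,0,.228))]
x,r=fit(obs,[.55,.1,.02]);print(x,np.degrees(x[2]));print(r.round(1).tolist())
for p in[(718,75),(730,343),(143,370)]:print('base',atz('top',T(*p),.012))
for p in[(240,575),(375,540),(110,412)]:print('bases',atz('side',S(*p),.012))
print('tab',tri(S(78,320),T(235,455)))
s=robot.sense();
go((.40,.30,.25),66)
E
```

```text
[ 0.49161544 -0.33612598 -0.36875519] -21.128116135995544
[[0.2, -0.3], [-0.2, -0.3], [1.5, -0.5], [-0.4, 0.3], [-0.1, 0.3], [-0.8, -1.0], [-0.7, -1.1], [0.2, -0.2], [0.1, -0.1], [1.3, -0.4]]
[0.5545481  0.09927418 0.04399986] 2.5210061935209827
[[0.1, 0.3], [-0.5, -0.4], [0.5, -0.5], [-0.6, 0.5], [-0.3, -0.9]]
base [0.76136652 0.04128774 0.012     ]
base [0.63310122 0.03834243 0.012     ]
base [0.6268248  0.31657276 0.012     ]
bases [0.63580415 0.0295054  0.012     ]
bases [0.76217374 0.03463204 0.012     ]
bases [0.62597903 0.30521106 0.012     ]
tab (array([0.57469158, 0.24837866, 0.14660528]), np.float64(0.0007747146810155767))
row [-0.629 -0.097 -1.105] [-0.     -0.0081 -0.0003] t 0.1 [0.26   0.5122 0.2305] [-90.    0.1  63.1]
```

```bash

python3 -m creep '[[[-0.05,-0.1,-0.05,0,0,0],[-0.2,-0.1,-0.18,0,0,0],[-0.4,-0.1,-0.35,0,0,0],[-0.6,-0.1,-0.52,0,0,0],[-0.8,-0.1,-0.7,0,0,0],[-1,-0.1,-0.88,0,0,0],[-1,-0.1,-0.9,0,0,0],[-1,-0.1,-0.9,0,0,0]]]' 0
python3 -m creep '[[[-0.1,0,-0.1,0,0,0],[-0.3,0,-0.27,0,0,0],[-0.5,0,-0.45,0,0,0],[-0.7,0,-0.63,0,0,0],[-0.85,0,-0.77,0,0,0],[-1,0,-0.9,0,0,0],[-1,0,-0.9,0,0,0],[-1,0,-0.9,0,0,0]]]'
python3 -m creep '[[[-0.1,0,-0.1,0,0,0],[-0.3,0,-0.27,0,0,0],[-0.5,0,-0.45,0,0,0],[-0.7,0,-0.63,0,0,0],[-0.85,0,-0.77,0,0,0],[-1,0,-0.9,0,0,0],[-1,0,-0.9,0,0,0],[-1,0,-0.9,0,0,0]]]'
python3 - <<'E'
from fit import *
print(robot.sense()['force'],robot.sense()['joint_positions'].round(1))
go((.4915,-.337,.215),69)
E
```

```text
time_s: 1.1
eef_pos: [0.3304, 0.253, 0.2512]
tool_rot: [-90.0, -0.0, 63.0]
force: [-0.5, -0.3, 0.4]
grip_width: 1.003
time_s: 2.1
eef_pos: [0.4002, -0.0057, 0.2511]
tool_rot: [-89.9, -0.0, 63.2]
force: [-0.6, 0.2, -0.9]
grip_width: 0.998
time_s: 3.1
eef_pos: [0.4705, -0.2649, 0.251]
tool_rot: [-89.9, -0.1, 63.2]
force: [0.3, 0.6, -0.8]
grip_width: 1.007
[ 0.29816975  0.62005822 -0.76609443] [-36.1  17.3   1.4  74.2   0.   -9.3]
row [-0.275  0.18  -0.256] [-0.0002 -0.0161  0.0001] t 3.1 [ 0.4705 -0.2649  0.251 ] [-89.9  -0.1  63.2]
```

```bash

python3 -m creep '[[[-0.07,0,-0.06,0,-0.004,0],[-0.14,0,-0.13,0,-0.008,0],[-0.2,0.05,-0.19,0,-0.012,0],[-0.275,0.1,-0.256,0,-0.016,0],[-0.275,0.18,-0.256,0,-0.016,0],[-0.275,0.18,-0.256,0,-0.016,0],[-0.275,0.18,-0.256,0,-0.016,0],[-0.275,0.18,-0.256,0,-0.016,0]]]' 0
python3 - <<'E'
from fit import *
save('side','s1',(290,210,410,350),5.5);save('top','t1',(380,160,480,240),8)
go((.4915,-.337,.127),69)
E
```

```text
time_s: 4.1
eef_pos: [0.4914, -0.3385, 0.2163]
tool_rot: [-90.1, 0.0, 68.9]
force: [-0.7, 0.3, 0.4]
grip_width: 1.003
row [0.009 0.445 0.003] [ 0.0002 -0.0004 -0.    ] t 4.2 [ 0.4913 -0.3388  0.2161] [-90.1   0.   68.9]
```

View pics/s1.png

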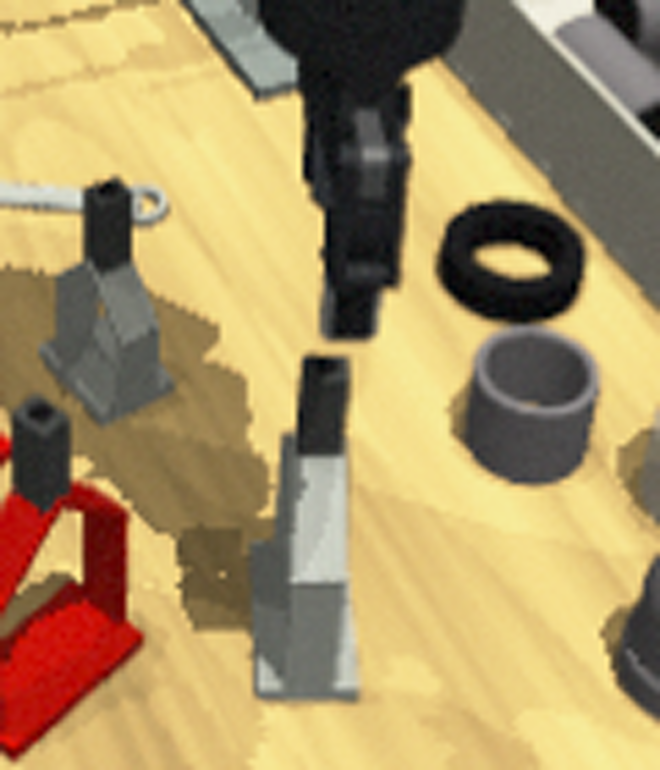

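View pics/t1.png

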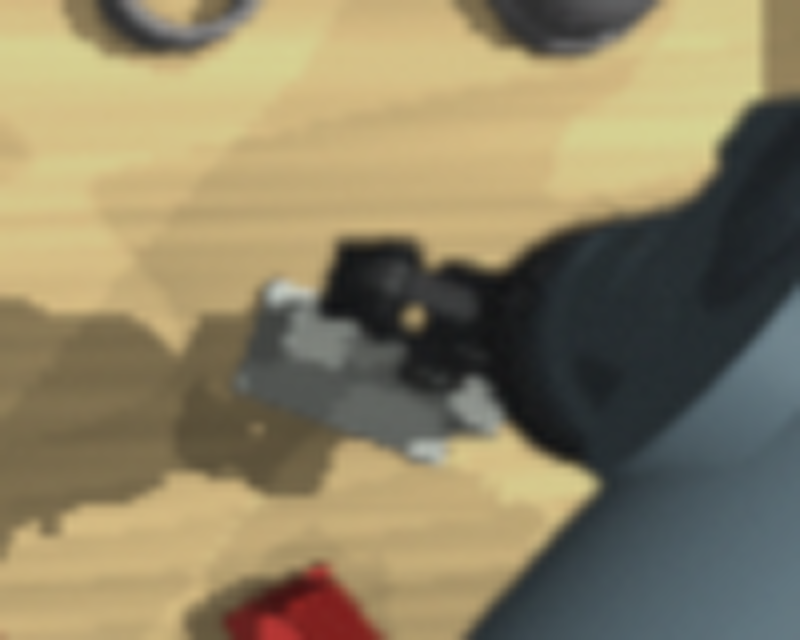

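```bash
python3 - <<'E'
from fit import *
s=robot.sense();M=R.from_euler('xyz',s['tool_rot'],degrees=True)
for x in(-.0425,-.055):
  p=s['eef_pos']+M.apply([x,-.013,0]);q=proj('side',p)[0];print(((q+.5-[290,210])*5.5).round())
  for z in (-.011,.011):
    p=s['eef_pos']+M.apply([x,-.013,z]);q=proj('side',p)[0];print(z,((q+.5-[290,210])*5.5).round())
E
```

```text
[346. 328.]
-0.011 [375. 329.]
0.011 [317. 328.]
[349. 351.]
-0.011 [378. 352.]
0.011 [320. 351.]
```

```bash

python3 -m creep '[[[0.009,0.07,0.003,0,0,0],[0.009,0.14,0.003,0,0,0],[0.009,0.21,0.003,0,0,0],[0.009,0.28,0.003,0,0,0],[0.009,0.35,0.003,0,0,0],[0.009,0.4,0.003,0,0,0],[0.009,0.43,0.003,0,0,0],[0.009,0.43,0.003,0,0,0]]]' 0
python3 -m creep '[[[0,0,0,0,0,0],[0,0,0,0,0,0],[0,0,0,0,0,0],[0,0,0,0,0,0],[0,0,0,0,0,0],[0,0,0,0,0,0],[0,0,0,0,0,0],[0,0,0,0,0,0]]]' 1
python3 - <<'E'
from fit import *
save('side','s2',(290,210,410,350),5.5)
print(robot.sense()['force'])
E
```

```text
time_s: 5.2
eef_pos: [0.4909, -0.3369, 0.1289]
tool_rot: [-90.0, -0.0, 68.8]
force: [-0.0, 0.0, -0.1]
grip_width: 1.001
time_s: 6.2
eef_pos: [0.4911, -0.3369, 0.1294]
tool_rot: [-90.0, -0.0, 68.8]
force: [0.6, 2.4, 1.4]
grip_width: 0.18
[0.10608728 1.26235671 1.54091275]
```

View pics/s2.png

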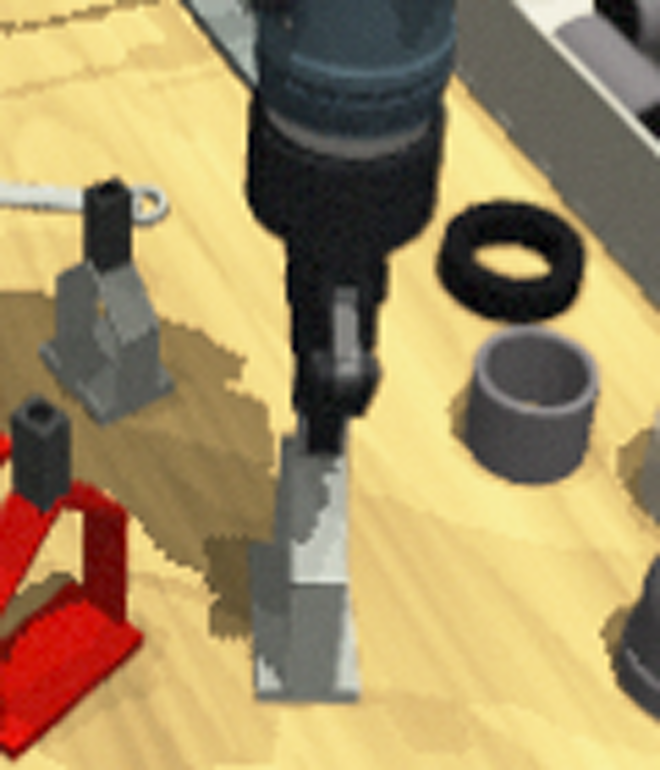

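```bash

python3 -m creep '[[[0,-0.06,0,0,0,0],[0,-0.16,0,0,0,0],[0,-0.3,0,0,0,0],[0,-0.45,0,0,0,0],[0,-0.6,0,0,0,0],[0,-0.75,0,0,0,0],[0,-0.86,0,0,0,0],[0,-0.93,0,0,0,0]]]'
python3 - <<'E'
from fit import *
print(robot.sense()['force'])
go((.471,-.15,.316),68.8)
E
```

```text
time_s: 7.25
eef_pos: [0.4908, -0.3375, 0.3167]
tool_rot: [-90.0, 0.1, 68.8]
force: [0.2, 0.0, -4.8]
grip_width: 0.178
[ 0.17199164  0.03279146 -4.77421643]
row [0.838 0.002 0.431] [ 0.0001  0.0001 -0.0002] t 7.25 [ 0.4908 -0.3375  0.3167] [-90.    0.1  68.8]
```

```bash

python3 -m creep '[[[0.06,0,0.03,0,0,0],[0.17,0,0.08,0,0,0],[0.33,0,0.16,0,0,0],[0.5,0,0.24,0,0,0],[0.67,0,0.33,0,0,0],[0.83,0,0.41,0,0,0],[0.93,0,0.46,0,0,0],[0.975,0,0.478,0,0,0]]]'
python3 -m creep '[[[0.06,0,0.03,0,-0.004,0],[0.17,0,0.08,0,-0.012,0],[0.33,0,0.16,0,-0.022,0],[0.5,0,0.24,0,-0.032,0],[0.67,0,0.33,0,-0.043,0],[0.83,0,0.41,0,-0.054,0],[0.93,0.02,0.46,0,-0.061,0],[0.975,0.05,0.478,0,-0.0644,0]]]'
python3 - <<'E'
from fit import *
print(robot.sense()['force'])
save('side','s3',(270,80,390,210),6);save('top','t3',(190,100,330,230),5)
go((.5545,.0993,.300),92)
s=robot.sense();print(robot.sense()['force'])
E
```

```text
time_s: 8.25
eef_pos: [0.4711, -0.1189, 0.3146]
tool_rot: [-89.9, 0.0, 68.9]
force: [-0.0, -0.2, -4.5]
grip_width: 0.178
time_s: 9.25
eef_pos: [0.4534, 0.0965, 0.305]
tool_rot: [-90.0, 0.0, 92.2]
force: [0.5, 0.2, -4.4]
grip_width: 0.18
[ 0.5410924   0.15303038 -4.36415024]
row [-0.002  0.021 -0.508] [-0.0003  0.0002 -0.    ] t 9.35 [0.453  0.096  0.3043] [-89.9   0.   92.1]
[ 0.44342888 -0.33645716 -3.66360212]
```

View pics/s3.png

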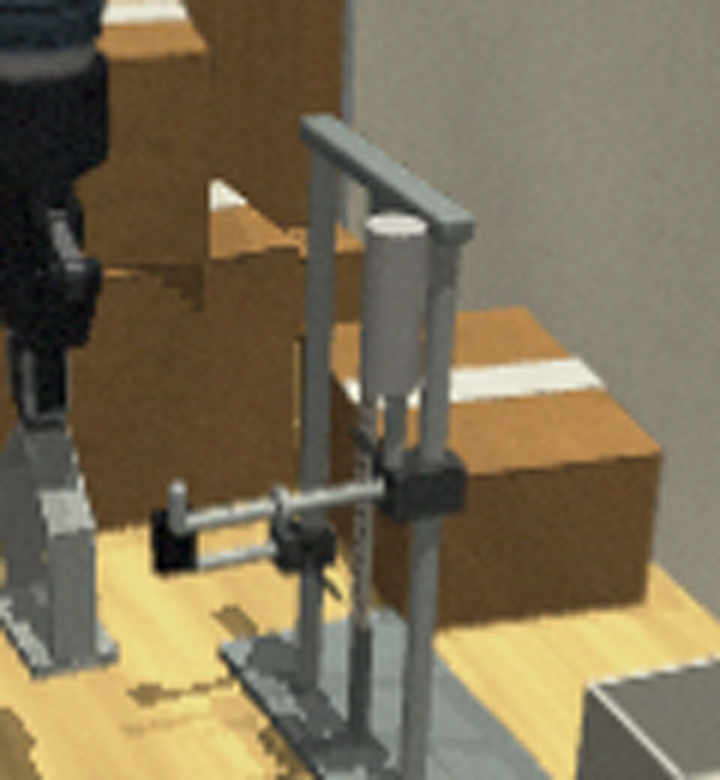

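View pics/t3.png

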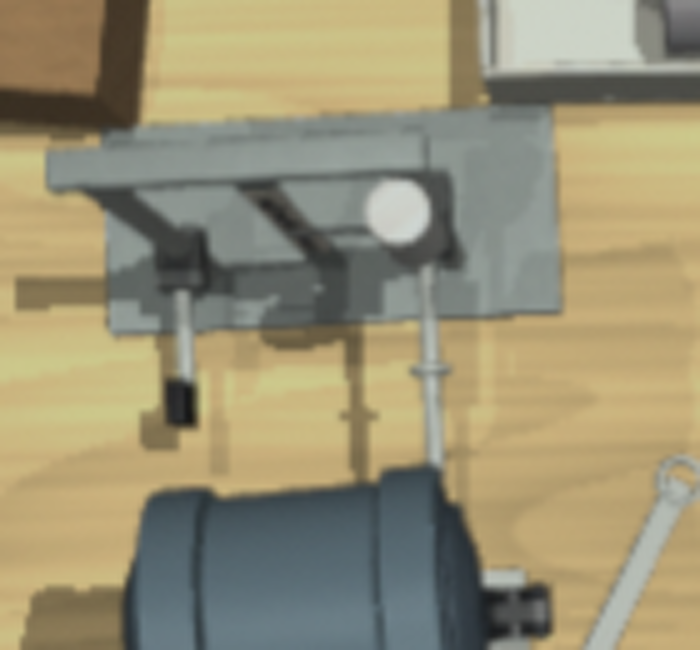

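```bash

python3 -m creep '[[[0,0.02,-0.03,0,0,0],[0,0.02,-0.09,0,0,0],[0,0.02,-0.17,0,0,0],[0,0.02,-0.25,0,0,0],[0,0.02,-0.33,0,0,0],[0,0.02,-0.41,0,0,0],[0,0.02,-0.48,0,0,0],[0,0.02,-0.508,0,0,0]]]'
python3 - <<'E'
from fit import *
print(robot.sense()['force'])
save('side','s4',(270,80,390,210),6);
go((.5545,.0993,.255),92)
s=robot.sense();print(robot.sense()['force'])
E
```

```text
time_s: 10.35
eef_pos: [0.5565, 0.0985, 0.3008]
tool_rot: [-90.0, 0.0, 92.0]
force: [1.2, -0.0, -4.6]
grip_width: 0.182
[ 1.19081395 -0.00655278 -4.56159961]
row [0.004 0.229 0.011] [ 0.     -0.0001 -0.    ] t 10.4 [0.5566 0.0986 0.3008] [-90.   0.  92.]
[ 0.52355432  0.12574529 -3.45122826]
```

View pics/s4.png

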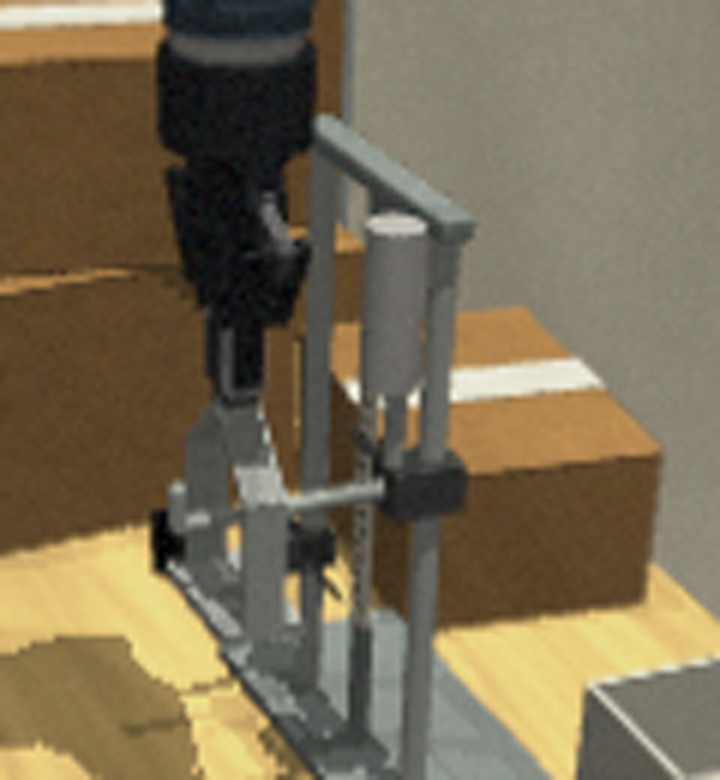

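```bash
cat >> fit.py <<'E'
def avg(n=8):
    F=[]
    for i in range(n):
        cams.capture('side');F.append(robot.sense()['force'])
    F=np.array(F);print('F',F.mean(0).round(2),'sd',F.std(0).round(2),robot.sense()['eef_pos'].round(4),robot.sense()['time_s'])
E
python3 -c "
from fit import *
avg()"
python3 -m creep '[[[0,0.03,0.01,0,0,0],[0,0.07,0.01,0,0,0],[0,0.12,0.01,0,0,0],[0,0.17,0.01,0,0,0],[0,0.22,0.01,0,0,0],[0,0.25,0.01,0,0,0],[0,0.265,0.01,0,0,0],[0,0.275,0.01,0,0,0]]]'
python3 - <<'E'
from fit import *
avg()
save('side','s5',(270,80,390,210),6);
E
```

```text
F [-0.32 -0.13 -3.99] sd [0.29 0.63 0.42] [0.5547 0.0993 0.3015] 10.8
time_s: 11.8
eef_pos: [0.5531, 0.0992, 0.2464]
tool_rot: [-90.0, -0.0, 92.0]
force: [-0.8, -0.2, -3.7]
grip_width: 0.181
F [ 0.18  0.1  -4.02] sd [0.4  0.31 0.36] [0.5532 0.0992 0.2465] 12.2
```

View pics/s5.png

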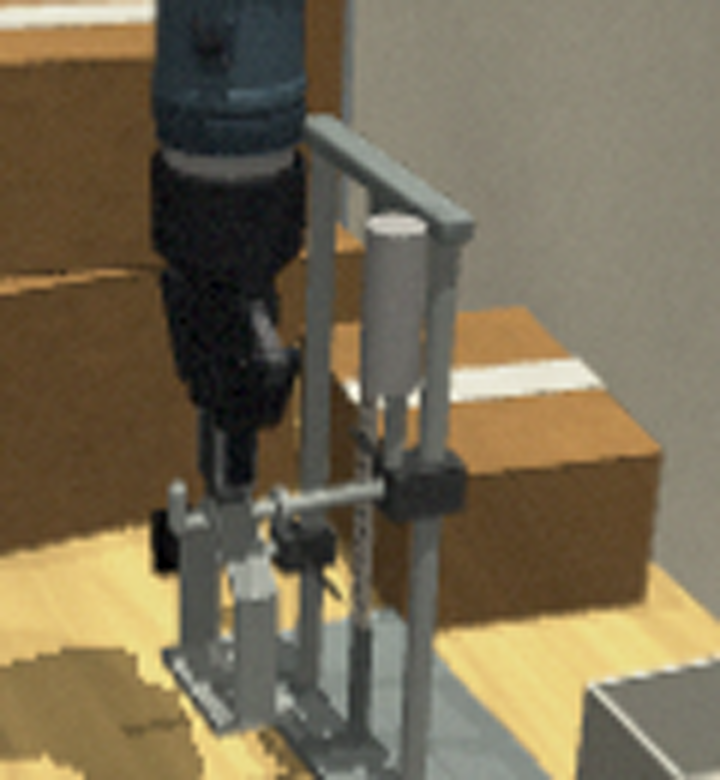

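```bash

python3 -m creep '[[[0,0.01,0,0,0,0],[0,0.02,0,0,0,0],[0,0.04,0,0,0,0],[0,0.06,0,0,0,0],[0,0.08,0,0,0,0],[0,0.1,0,0,0,0],[0,0.12,0,0,0,0],[0,0.13,0,0,0,0]]]'
python3 - <<'E'
from fit import *
avg(10)
save('side','s6',(270,80,390,210),6);
E
```

```text
time_s: 13.25
eef_pos: [0.5532, 0.0993, 0.2202]
tool_rot: [-90.0, -0.0, 92.0]
force: [1.4, 0.7, -0.8]
grip_width: 0.179
F [ 0.37  1.03 -0.86] sd [0.44 0.38 0.7 ] [0.5531 0.0993 0.2204] 13.75
```

View pics/s6.png

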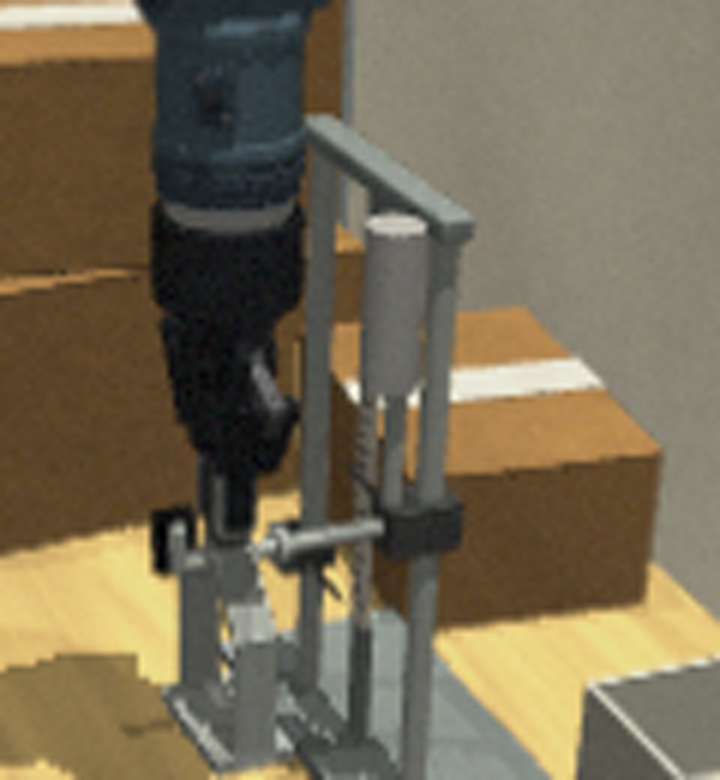

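```bash

python3 -m creep '[[[0.002,0.004,0,0,0,0],[0.004,0.008,0,0,0,0],[0.006,0.012,0,0,0,0],[0.008,0.016,0,0,0,0],[0.008,0.02,0,0,0,0],[0.008,0.025,0,0,0,0],[0.008,0.03,0,0,0,0],[0.008,0.03,0,0,0,0]]]'
python3 - <<'E'
from fit import *
avg(12)
E
```

```text
time_s: 14.8
eef_pos: [0.553, 0.1003, 0.2142]
tool_rot: [-90.0, 0.0, 92.0]
force: [-0.3, -3.5, -0.4]
grip_width: 0.179
F [ 0.26 -4.67 -0.58] sd [0.5  0.75 0.62] [0.553  0.1004 0.2143] 15.4
```

```bash

python3 -m creep '[[[-0.002,0.003,0,0,0,0],[-0.004,0.006,0,0,0,0],[-0.0062,0.009,0,0,0,0],[-0.0062,0.012,0,0,0,0],[-0.0062,0.015,0,0,0,0],[-0.0062,0.018,0,0,0,0],[-0.0062,0.018,0,0,0,0],[-0.0062,0.018,0,0,0,0]]]'
python3 - <<'E'
from fit import *
avg(16)
E
```

```text
time_s: 16.4
eef_pos: [0.553, 0.1001, 0.2107]
tool_rot: [-90.0, -0.1, 92.0]
force: [0.0, 2.0, -0.0]
grip_width: 0.18
F [-0.42  3.59 -0.17] sd [0.36 0.98 0.49] [0.553  0.0999 0.2107] 17.2
```

```bash

python3 -m creep '[[[0.001,0.001,0,0,0,0],[0.002,0.003,0,0,0,0],[0.0027,0.005,0,0,0,0],[0.0027,0.005,0,0,0,0],[0.0027,0.005,0,0,0,0],[0.0027,0.005,0,0,0,0],[0.0027,0.005,0,0,0,0],[0.0027,0.005,0,0,0,0]]]'
python3 - <<'E'
from fit import *
avg(16)
save('side','s7',(270,80,390,210),6);
E
```

```text
time_s: 18.2
eef_pos: [0.553, 0.1, 0.2097]
tool_rot: [-90.0, 0.0, 92.0]
force: [-0.9, 3.5, 0.7]
grip_width: 0.182
F [-0.62  3.04  0.08] sd [0.48 0.67 0.4 ] [0.553  0.1    0.2097] 19.0
```

View pics/s7.png

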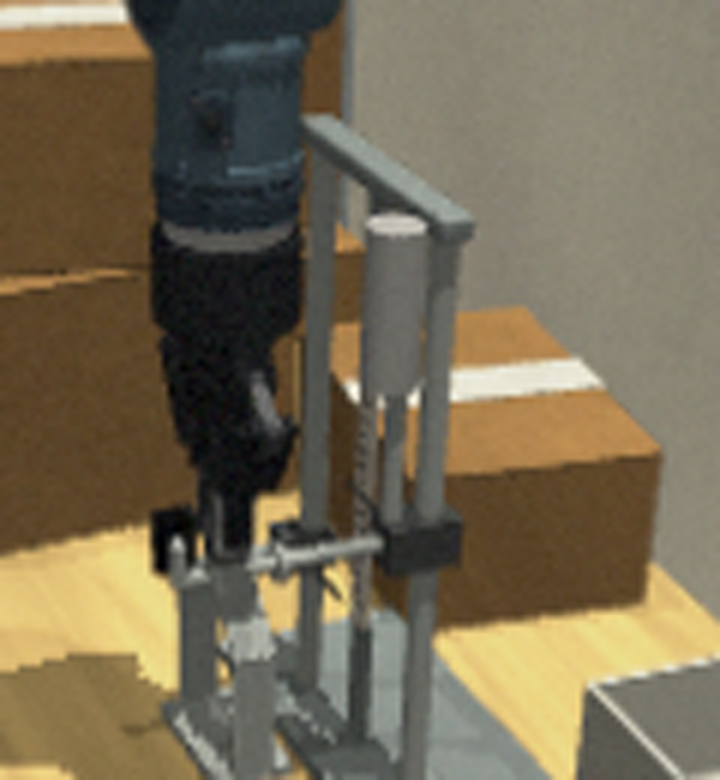

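```bash

python3 -m creep '[[[0.001,0,0,0,0,0],[0.002,0,0,0,0,0],[0.003,0,0,0,0,0],[0.003,0,0,0,0,0],[0.003,0,0,0,0,0],[0.003,0,0,0,0,0],[0.003,0,0,0,0,0],[0.003,0,0,0,0,0]]]'
python3 - <<'E'
from fit import *
avg(12)
E
```

```text
time_s: 20.05
eef_pos: [0.553, 0.1003, 0.2097]
tool_rot: [-90.0, 0.0, 92.0]
force: [-0.8, -1.7, 0.7]
grip_width: 0.181
F [-0.55 -2.99  0.53] sd [0.25 0.62 0.33] [0.553  0.1004 0.2097] 20.65
```

```bash

python3 -m creep '[[[-0.001,0,0,0,0,0],[-0.0015,0,0,0,0,0],[-0.0015,0,0,0,0,0],[-0.0015,0,0,0,0,0],[-0.0015,0,0,0,0,0],[-0.0015,0,0,0,0,0],[-0.0015,0,0,0,0,0],[-0.0015,0,0,0,0,0]]]'
python3 - <<'E'
from fit import *
avg(12)
E
```

```text
time_s: 21.65
eef_pos: [0.553, 0.1004, 0.2097]
tool_rot: [-90.0, -0.0, 92.0]
force: [-0.9, -3.0, -0.2]
grip_width: 0.178
F [-0.71 -3.98  0.14] sd [0.28 0.46 0.47] [0.553  0.1004 0.2097] 22.25
```

```bash

python3 -m creep '[[[-0.001,0,0,0,0,0],[-0.0015,0,0,0,0,0],[-0.0015,0,0,0,0,0],[-0.0015,0,0,0,0,0],[-0.0015,0,0,0,0,0],[-0.0015,0,0,0,0,0],[-0.0015,0,0,0,0,0],[-0.0015,0,0,0,0,0]]]'
python3 - <<'E'
from fit import *
avg(12)
E
```

```text
time_s: 23.25
eef_pos: [0.553, 0.1003, 0.2097]
tool_rot: [-90.0, -0.0, 92.0]
force: [-1.1, -2.2, 0.3]
grip_width: 0.179
F [-0.77 -1.25  0.29] sd [0.63 0.42 0.36] [0.553  0.1002 0.2097] 23.85
```

```bash

python3 -m creep '[[[0,0,0,0,0,0],[0,0,0,0,0,0],[0,0,0,0,0,0],[0,0,0,0,0,0],[0,0,0,0,0,0],[0,0,0,0,0,0],[0,0,0,0,0,0],[0,0,0,0,0,0]]]' 0.55
python3 - <<'E'
from fit import *
avg(3)
save('side','s8',(270,80,390,210),6);
E
```

```text
time_s: 24.85
eef_pos: [0.553, 0.1001, 0.2097]
tool_rot: [-90.0, -0.0, 92.0]
force: [0.4, 0.2, 0.3]
grip_width: 0.441
F [ 0.82  0.6  -0.03] sd [0.71 0.46 0.23] [0.553  0.1001 0.2097] 25.0
```

View pics/s8.png

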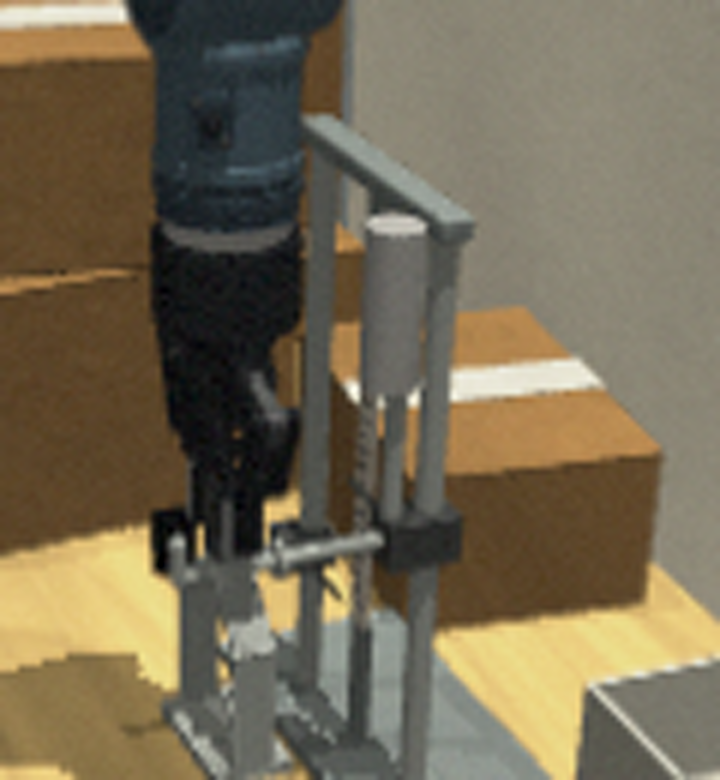

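```bash

python3 -m creep '[[[0,-0.03,0,0,0,0],[0,-0.08,0,0,0,0],[0,-0.14,0,0,0,0],[0,-0.22,0,0,0,0],[0,-0.32,0,0,0,0],[0,-0.42,0,0,0,0],[0,-0.5,0,0,0,0],[0,-0.54,0,0,0,0]]]'
python3 -m creep '[[[0,0,0.1,0,0,0],[0,0,0.25,0,0,0],[0,0,0.45,0,0,0],[0,0,0.65,0,0,0],[0,0,0.8,0,0,0],[0,0,0.9,0,0,0],[0,0,0.9,0,0,0],[0,0,0.9,0,0,0]]]' 0
python3 - <<'E'
from fit import *
save('side','s9',(270,80,390,210),6);save('top','t9',(190,100,310,200),6.5)
s=robot.sense();print(s['eef_pos'],s['tool_rot'],s['force'],s['time_s'])
E
```

```text
time_s: 26.05
eef_pos: [0.5536, 0.1001, 0.3195]
tool_rot: [-90.2, -0.0, 92.0]
force: [0.3, 0.5, -0.3]
grip_width: 0.452
time_s: 27.05
eef_pos: [0.3739, 0.0938, 0.3179]
tool_rot: [-90.1, -0.0, 92.0]
force: [0.5, -0.3, 0.0]
grip_width: 1.002
[0.37394028 0.09371196 0.3176363 ] [-9.00114478e+01 -3.29552806e-03  9.20163198e+01] [-0.36994132 -0.44444233 -0.13658687] 27.15
```

View pics/s9.png

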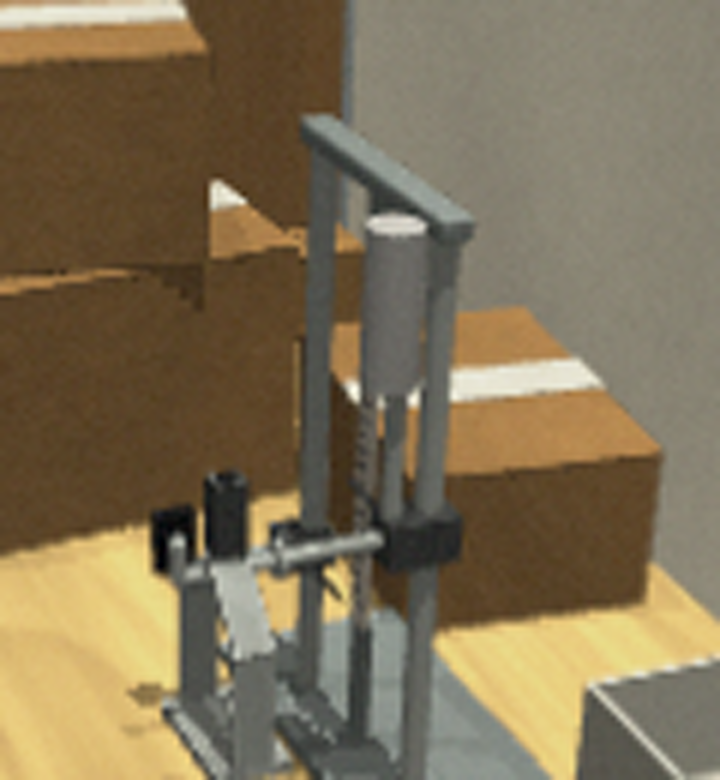

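View pics/t9.png

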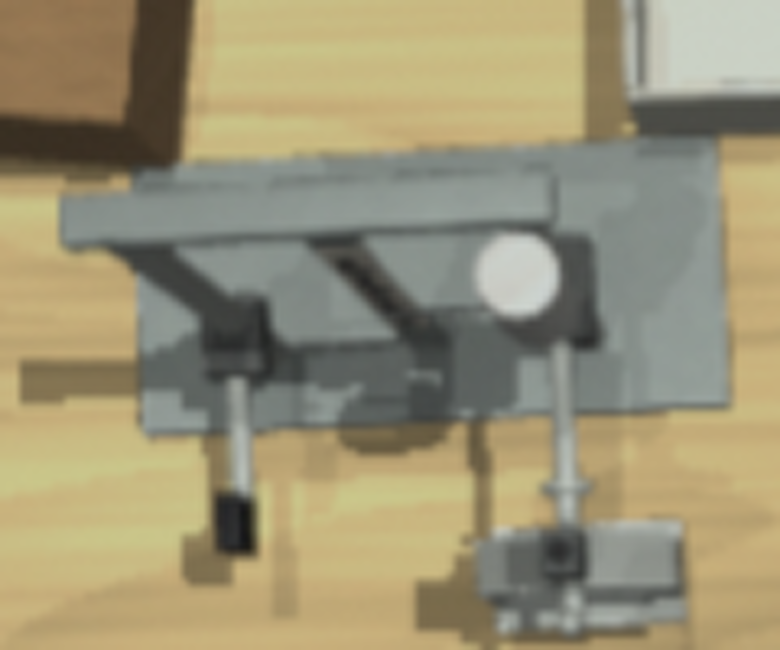

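```bash
python3 - <<'E'
from fit import *
S=lambda x,y:tp((x,y),(270,80),6);T=lambda x,y:tp((x,y),(190,100),6.5)
# tip: fit seat pos dip
h=np.array([.5538,.0998]);c,s=np.cos(np.radians(2)),np.sin(np.radians(2))
def loc(l): return [h[0]+c*l[0],h[1]+s*l[0],l[1]]
for name,l,v0,v1 in(('tip',(-.03,.25),483,537),('collar',(.0275,.236),484,538)):
  for d in(0,.03,.035,.04): 
    q=proj('side',loc((l[0],l[1]-d)))[0];print(name,d,((q+.5-[270,80])*6).round(1))
obs=[(('side'),S(152,515),(-.013,-.006,.016)),('side',S(193,508),(.013,-.006,.016)),('side',S(156,573),(-.013,-.006,-.026)),('side',S(196,566),(.013,-.006,-.026)),
('top',T(218,493),(.013,.006,.016)),('top',T(250,492),(.013,-.006,.016)),('top',T(255,553),(-.013,-.006,.016)),('top',T(218,555),(-.013,.006,.016))]
def res(q):
    return np.ravel([proj(n,q+np.array([c*l[0]-s*l[1],s*l[0]+c*l[1],l[2]]))[0]-uv for n,uv,l in obs])
r=least_squares(res,[.57,.25,.13],loss='soft_l1');print(r.x,res(r.x).reshape(-1,2).round(1).tolist())
E
```

```text
tip 0 [173.  482.3]
tip 0.03 [173.4 533.6]
tip 0.035 [173.5 542.1]
tip 0.04 [173.5 550.5]
collar 0 [274.5 487.9]
collar 0.03 [273.6 538. ]
collar 0.035 [273.4 546.3]
collar 0.04 [273.3 554.5]
[0.57266715 0.24642723 0.14001103] [[0.0, -0.3], [-0.0, -0.3], [-0.5, 0.4], [-0.5, 0.3], [0.4, -0.1], [-0.3, -0.1], [-0.6, -0.2], [0.8, -0.3]]
```

```bash
python3 - <<'E'
from h import *
show('s3','b0',(290,145,360,200),11);show('s9','b1',(290,145,360,200),11)
E
```

```text
(no output)
```

View pics/b0.png

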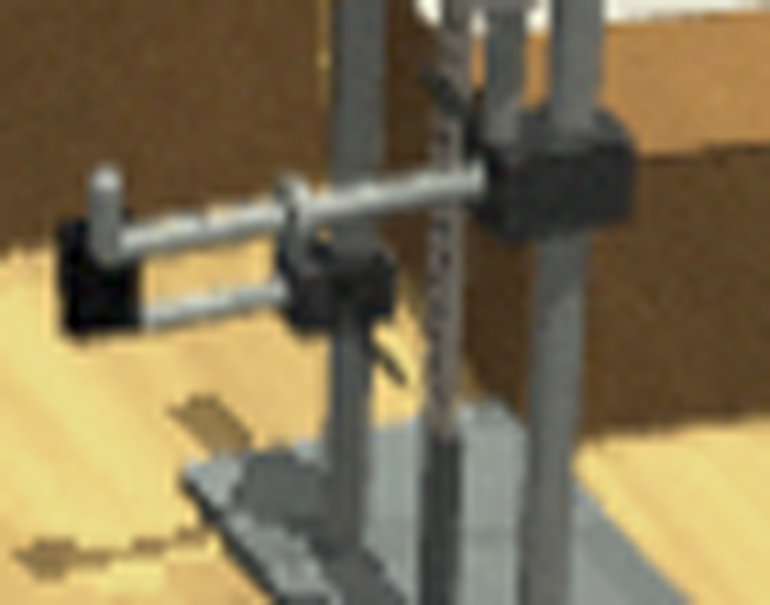

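View pics/b1.png

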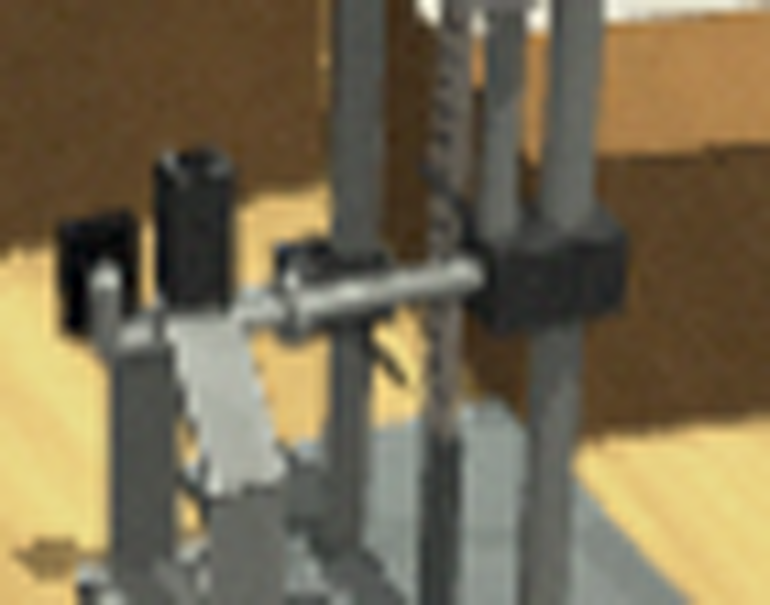

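```bash
python3 - <<'E'
from fit import *
go((.572,.249,.2),92)
from h import *
a=np.load('pics/s3.npy');b=np.load('pics/s9.npy')
up=lambda im:cv2.resize(cv2.cvtColor(im,cv2.COLOR_RGB2GRAY),None,fx=8,fy=8,interpolation=cv2.INTER_CUBIC)
A,B=up(a),up(b)
for n,(u0,v0,u1,v1) in dict(tip=(294,158,304,167),carr=(336,154,350,167),bar=(319,158,334,166)).items():
    t=A[v0*8:v1*8,u0*8:u1*8];x0,y0,x1,y1=u0-4,v0-2,u1+4,v1+18
    m=cv2.matchTemplate(B[y0*8:y1*8,x0*8:x1*8],t,cv2.TM_CCOEFF_NORMED);_,q,_,l=cv2.minMaxLoc(m)
    print(n,q,l[0]/8+x0-u0,l[1]/8+y0-v0)
h=np.array([.5535,.1]);c,s=np.cos(.03),np.sin(.03)
for x in(-.03,.05,.1):
    z=.225;p=[h[0]+c*x,h[1]+s*x,z];print(x,(proj('side',[p[0],p[1],z-.03])-proj('side',p))[0]/30)
E
```

```text
row [ 0.741  0.588 -1.017] [0. 0. 0.] t 27.15 [0.3739 0.0937 0.3176] [-90.  -0.  92.]
tip 0.4361167848110199 0.375 8.75
carr 0.7190333604812622 -0.75 8.75
bar 0.8349982500076294 -0.25 8.625
-0.03 [0.00221306 0.27908901]
0.05 [-0.00804665  0.27468406]
0.1 [-0.01396379  0.27189961]
```

```bash

python3 -m creep '[[[0.15,0,-0.05,0,0,0],[0.35,0,-0.15,0,0,0],[0.55,0,-0.3,0,0,0],[0.7,0,-0.45,0,0,0],[0.741,0,-0.65,0,0,0],[0.741,0,-0.82,0,0,0],[0.741,0,-0.95,0,0,0],[0.741,0,-1,0,0,0]]]' 0
python3 -m creep '[[[0,0.06,-0.017,0,0,0],[0,0.16,-0.017,0,0,0],[0,0.28,-0.017,0,0,0],[0,0.4,-0.017,0,0,0],[0,0.5,-0.017,0,0,0],[0,0.56,-0.017,0,0,0],[0,0.588,-0.017,0,0,0],[0,0.588,-0.017,0,0,0]]]'
python3 - <<'E'
from fit import *
save('side','s10',(270,80,390,210),6);save('top','t10',(190,100,310,200),6.5)
go((.572,.249,.126),92);avg(1)
E
```

```text
time_s: 28.15
eef_pos: [0.5693, 0.2489, 0.3161]
tool_rot: [-89.9, 0.0, 92.0]
force: [-0.1, 0.6, -0.2]
grip_width: 0.997
time_s: 29.15
eef_pos: [0.571, 0.2491, 0.2002]
tool_rot: [-90.0, -0.0, 92.0]
force: [-0.5, -0.3, 1.0]
grip_width: 1.003
row [-0.001  0.375 -0.002] [0.0002 0.0001 0.0001] t 29.25 [0.5716 0.2492 0.201 ] [-90.1  -0.   92. ]
F [-0.41  0.52 -0.5 ] sd [0. 0. 0.] [0.5717 0.2493 0.201 ] 29.3
```

View pics/s10.png

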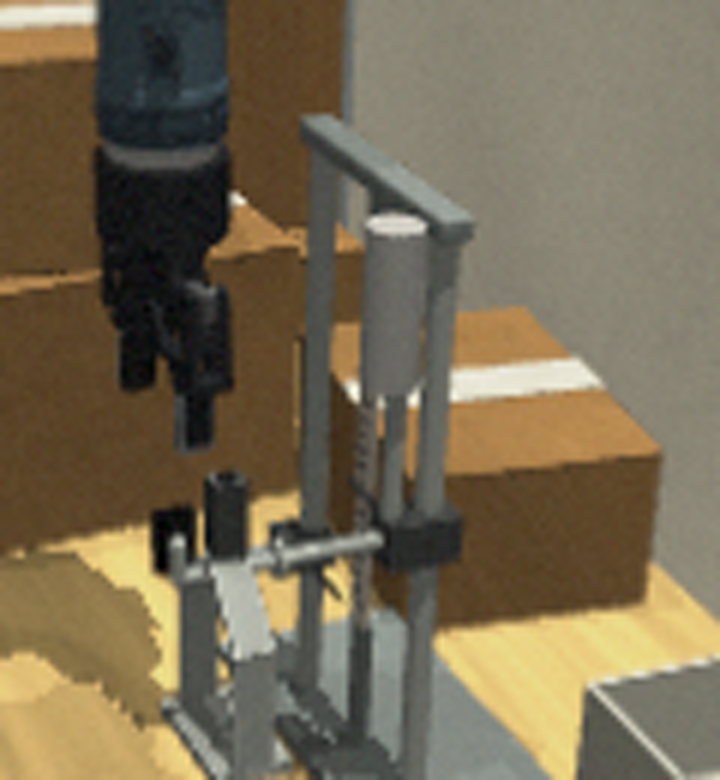

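View pics/t10.png

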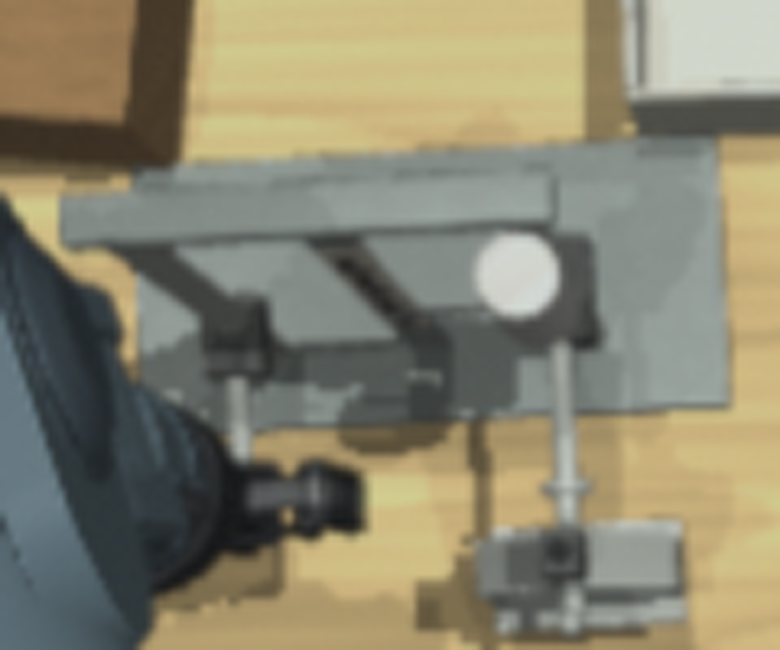

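```bash

python3 -m creep '[[[0,0.05,0,0,0,0],[0,0.11,0,0,0,0],[0,0.18,0,0,0,0],[0,0.25,0,0,0,0],[0,0.31,0,0,0,0],[0,0.35,0,0,0,0],[0,0.375,0,0,0,0],[0,0.375,0,0,0,0]]]' 0
python3 - <<'E'
from fit import *
avg(2)
save('side','s11',(290,145,360,200),11)
E
python3 -m creep '[[[0,0,0,0,0,0],[0,0,0,0,0,0],[0,0,0,0,0,0],[0,0,0,0,0,0],[0,0,0,0,0,0],[0,0,0,0,0,0],[0,0,0,0,0,0],[0,0,0,0,0,0]]]' 1
python3 - <<'E'
from fit import *
avg(4)
save('side','s12',(290,145,360,200),11)
E
```

```text
time_s: 30.3
eef_pos: [0.571, 0.249, 0.1249]
tool_rot: [-90.0, 0.0, 92.0]
force: [-0.5, -0.9, 0.1]
grip_width: 1.0
F [0.23 0.07 0.07] sd [0.1  0.31 0.06] [0.5715 0.2492 0.1256] 30.4
time_s: 31.45
eef_pos: [0.5711, 0.2508, 0.1253]
tool_rot: [-90.0, -0.2, 92.1]
force: [-0.1, 5.7, -0.4]
grip_width: 0.126
F [-0.51  5.13  0.1 ] sd [0.41 0.62 0.33] [0.5711 0.2508 0.1253] 31.65
```

View pics/s12.png

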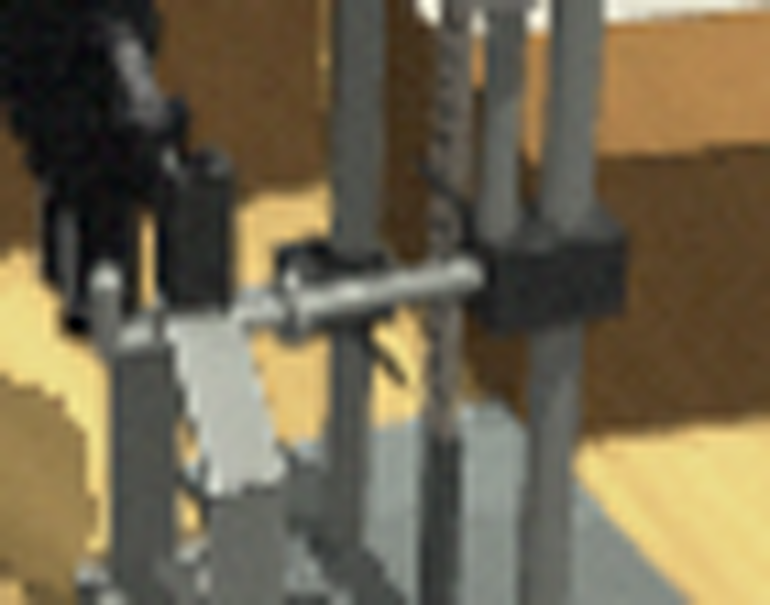

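```bash

python3 -m creep '[[[0.008,-0.03,0,0,0,0],[0.008,-0.08,0,0,0,0],[0.008,-0.14,0,0,0,0],[0.008,-0.2,0,0,0,0],[0.008,-0.26,0,0,0,0],[0.008,-0.32,0,0,0,0],[0.008,-0.36,0,0,0,0],[0.008,-0.375,0,0,0,0]]]'
python3 - <<'E'
from fit import *
avg(4)
save('side','s13',(290,145,360,200),11)
E
```

```text
time_s: 32.7
eef_pos: [0.5711, 0.2508, 0.2007]
tool_rot: [-90.0, -0.0, 92.0]
force: [2.0, 4.4, -6.4]
grip_width: 0.126
F [-0.4   3.56  0.64] sd [0.47 0.35 0.38] [0.5711 0.2508 0.2008] 32.9
```

View pics/s13.png

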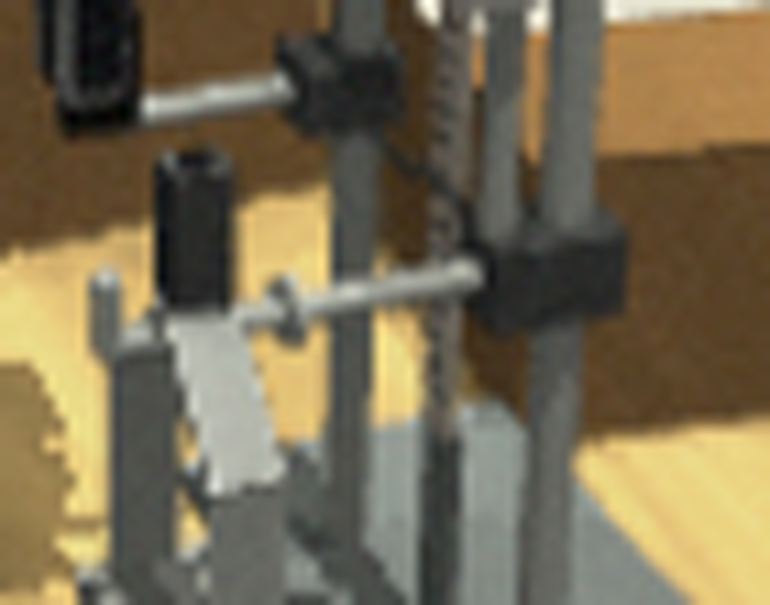

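```bash
python3 - <<'E'
from fit import *
show('s13','c1',(318,148,346,172),24)
p=np.array([.651,.176,.1933])
print(proj('side',p),proj('side',p+[0,-.01,0])-proj('side',p),proj('side',p+[0.01,0,0])-proj('side',p))
a=np.load('pics/s12.npy');b=np.load('pics/s13.npy')
up=lambda im:cv2.resize(cv2.cvtColor(im,cv2.COLOR_RGB2GRAY),None,fx=8,fy=8,interpolation=cv2.INTER_CUBIC)
A,B=up(a),up(b)
for n,(u0,v0,u1,v1) in dict(carr=(315,166,326,170),carr2=(315,166,327,175),rod=(304,170,316,176)).items():
    t=B[(v0-20)*8:(v1-20)*8,u0*8:u1*8];x0,y0,x1,y1=u0-4,v0-3,u1+4,v1+4
    m=cv2.matchTemplate(A[y0*8:y1*8,x0*8:x1*8],t,cv2.TM_CCOEFF_NORMED);_,q,_,l=cv2.minMaxLoc(m)
    print(n,q,l[0]/8+x0-u0,l[1]/8+y0-v0+20)
p=np.array([.648,.25,.115]);print((proj('side',p)-proj('side',p+[0,0,.075]))/75)
E
```

```text
[[325.81978124 159.50387715]] [[1.13571183 1.23826876]] [[ 2.66169359 -0.43593631]]
carr 0.49466589093208313 0.0 19.125
carr2 0.3790435492992401 -2.5 17.0
rod 0.548555850982666 4.0 19.625
[[-0.00531245  0.24455792]]
```

View pics/c1.png

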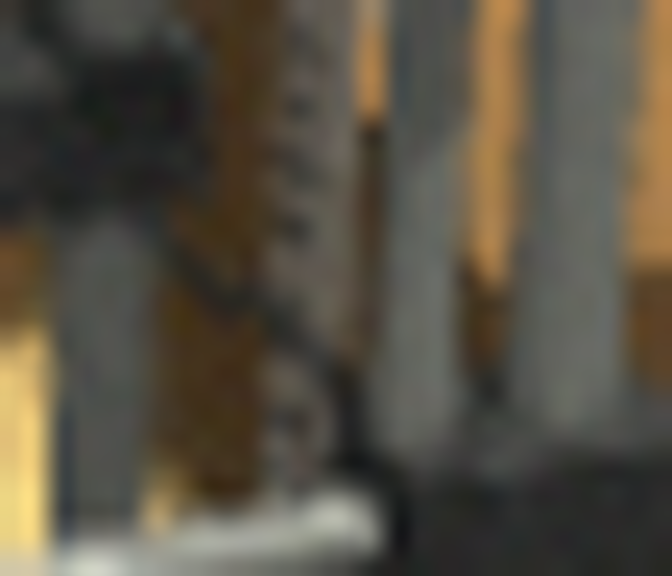

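```bash
python3 - <<'E'
from fit import *
imgs=[('s13','c13'),('s12','c12')]
for s,o in imgs: show(s,o,(318,148,342,184),16)
a=np.hstack([cv2.imread('pics/c13.png'),cv2.imread('pics/c12.png')]);cv2.imwrite('pics/cc.png',a);print(a.shape)
E
```

```text
(576, 768, 3)
```

View pics/cc.png

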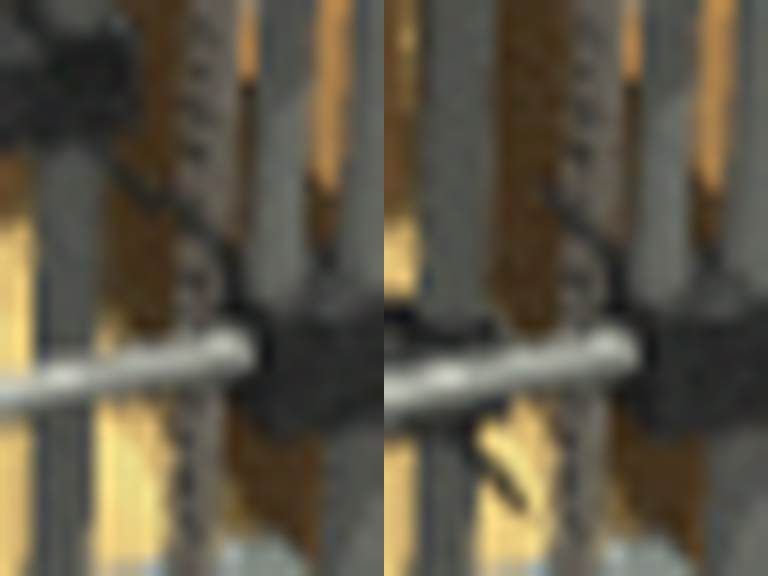

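```bash
python3 - <<'E'
from fit import *
S=lambda x,y:tp((x,y),(290,145),11);T=lambda x,y:tp((x,y),(190,100),6.5)
c,s=np.cos(.03),np.sin(.03)
obs=[(('side'),S(60,222),(-.013,-.006,.016)),('side',S(136,209),(.013,-.006,.016)),('side',S(63,333),(-.013,-.006,-.026)),('side',S(140,322),(.013,-.006,-.026))]
for Y in(.2464,.2508):
  def res(q):
    return np.ravel([proj(n,np.array([q[0],Y,q[1]])+np.array([c*l[0]-s*l[1],s*l[0]+c*l[1],l[2]]))[0]-uv for n,uv,l in obs])
  r=least_squares(res,[.57,.13]);print(Y,r.x,res(r.x).reshape(-1,2).round(1).tolist())
# hook unloaded check: s3 tip, b0: tip top, tip bottom, collar, bar root
for n,uv,(x,z) in[('tip',S(105,166),(-.03,.25)),('collar top',S(293,172),(.0275,.236)),('bar root top',S(478,165),(.078,.23))]:
  p=[.5538+c*x,.1001+s*x,z];print(n,(np.array(uv)-proj('side',p)[0]).round(2))
show('s13','d1',(285,120,335,175),12)
E
```

```text
0.2464 [0.57369822 0.14167596] [[0.2, -0.0], [0.1, -0.1], [0.0, 0.2], [-0.3, -0.1]]
0.2508 [0.57522947 0.13918619] [[0.2, -0.0], [0.0, -0.1], [0.0, 0.2], [-0.3, -0.1]]
tip [ 0.81 -0.18]
collar top [ 0.94 -0.61]
bar root top [ 3.42 -0.33]
```

View pics/d1.png

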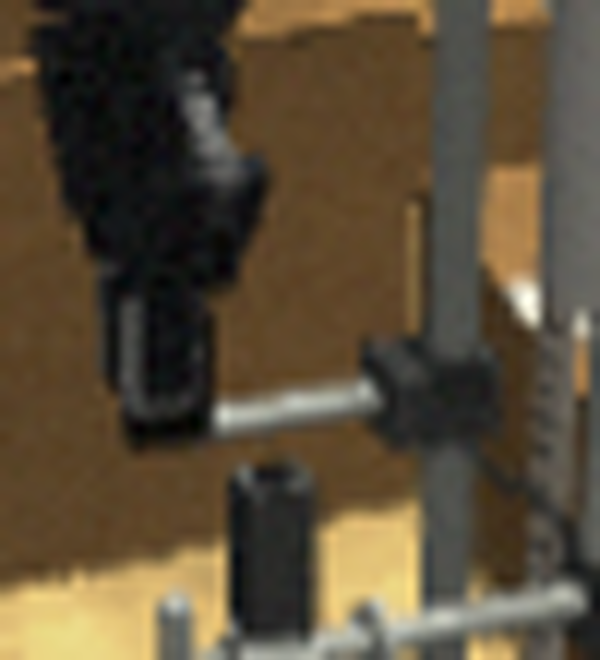

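```bash
python3 - <<'E'
from fit import *
S=lambda x,y:tp((x,y),(318,148),16)
m=np.array([.6563,.1782,.1145]);print('pred mark',proj('side',m),'obs',S(141,512))
# ray to pointer end at plane x = mark line
for nm,uv in (('mark',S(141,512)),('ptr end',S(161,188)),('ptr mid',S(200,232)),('s13 blade1',S(110,155)),('s13 b2',S(140,185))):
  o,d=ray('side',uv)
  for X in(.652,.656,.660):
    t=(X-o[0])/d[0];print(nm,X,(o+d*t).round(4))
E
```

```text
pred mark [[326.23428593 178.8222142 ]] obs (326.34375, 179.53125)
mark 0.652 [0.652  0.1674 0.1182]
mark 0.656 [0.656  0.1763 0.1126]
mark 0.66 [0.66   0.1853 0.1071]
ptr end 0.652 [0.652  0.1634 0.2   ]
ptr end 0.656 [0.656  0.1723 0.1951]
ptr end 0.66 [0.66   0.1812 0.1902]
ptr mid 0.652 [0.652  0.1424 0.1995]
ptr mid 0.656 [0.656  0.1512 0.1946]
ptr mid 0.66 [0.66   0.1599 0.1897]
s13 blade1 0.652 [0.652  0.1911 0.1948]
s13 blade1 0.656 [0.656  0.2003 0.1899]
s13 blade1 0.66 [0.66   0.2094 0.185 ]
s13 b2 0.652 [0.652  0.1745 0.1954]
s13 b2 0.656 [0.656  0.1835 0.1905]
s13 b2 0.66 [0.66   0.1925 0.1856]
```

```bash

python3 -m creep '[[[0,-0.003,0,0,0,0],[0,-0.006,0,0,0,0],[0,-0.009,0,0,0,0],[0,-0.012,0,0,0,0],[0,-0.015,0,0,0,0],[0,-0.015,0,0,0,0],[0,-0.015,0,0,0,0],[0,-0.015,0,0,0,0]]]'
python3 - <<'E'
from fit import *
avg(4)
save('side','s14',(318,148,346,172),24)
E
```

```text
time_s: 33.95
eef_pos: [0.5711, 0.2508, 0.2023]
tool_rot: [-90.0, -0.0, 92.0]
force: [2.0, 5.0, -5.5]
grip_width: 0.125
F [ 2.06  5.   -4.55] sd [0.4  0.28 0.13] [0.5711 0.2508 0.2023] 34.15
```

View pics/s14.png

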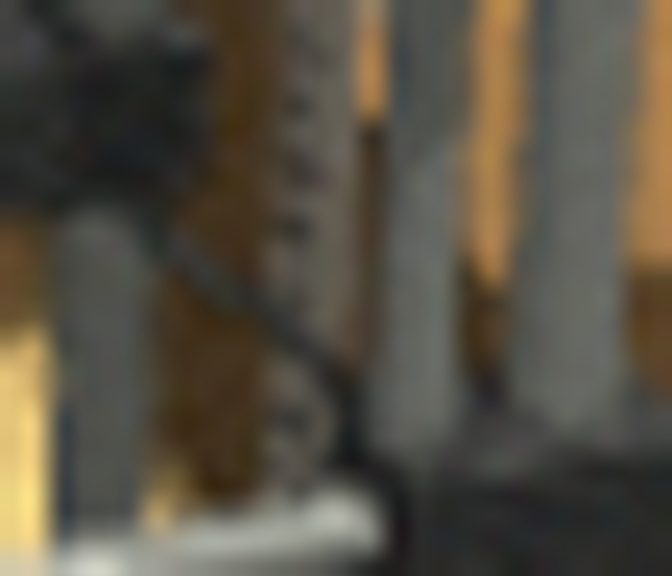

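```bash
python3 - <<'E'
from fit import *
from scipy.ndimage import map_coordinates
# expected u-slope and z scale
m=np.array([.656,.178,.192]);e=np.array([np.sin(.035),-np.cos(.035),0])
d=(proj('side',m+.02*e)-proj('side',m))[0];print('slope',d[1]/d[0], 'z/px',.01/(proj('side',m)-proj('side',m+[0,0,.01]))[0])
ims={k:cv2.cvtColor(np.load(f'pics/{k}.npy'),cv2.COLOR_RGB2GRAY).astype(float) for k in('s9','s12','s13','s14')}
avgp=(ims['s9']+ims['s12'])/2
for n,im in(('ptr',avgp),('s13',ims['s13']),('s14',ims['s14'])):
    print(n)
    for u in range(324,334):
        col=im[152:170,u]; 
        v0=157.5+(u-326)*1.0
        idx=np.arange(int(v0-4),int(v0+6))
        print(u,int(v0-4),im[idx,u].astype(int))
E
```

```text
slope 0.9886393508069914 z/px [-0.10229186  0.00384055]
ptr
324 151 [79 71 71 69 72 76 82 81 77 74]
325 152 [51 52 51 51 53 49 54 53 53 52]
326 153 [53 51 54 51 52 52 51 51 52 53]
327 154 [54 54 52 54 51 52 55 50 52 51]
328 155 [52 52 52 52 49 48 47 51 53 55]
329 156 [67 57 82 77 65 48 57 82 74 61]
330 157 [55 72 84 72 65 57 80 83 60 75]
331 158 [90 91 92 90 68 51 65 77 75 60]
332 159 [85 82 74 70 49 39 33 32 30 95]
333 160 [ 64  65  67  69  67  65  54  33  57 111]
s13
324 151 [30 34 33 37 33 42 49 59 65 61]
325 152 [28 32 43 38 45 53 43 45 51 52]
326 153 [44 38 46 47 50 50 41 41 50 53]
327 154 [52 52 51 49 52 54 40 44 52 47]
328 155 [56 54 55 50 50 43 50 49 55 52]
329 156 [66 56 79 76 60 43 54 81 76 61]
330 157 [58 78 87 73 61 54 78 81 57 72]
331 158 [91 89 95 88 67 53 64 76 76 59]
332 159 [83 83 75 70 43 35 37 35 32 95]
333 160 [ 65  61  67  73  69  64  53  31  59 110]
s14
324 151 [36 32 32 35 33 38 42 51 66 62]
325 152 [37 31 37 44 42 54 58 48 52 53]
326 153 [42 41 42 53 52 54 56 45 46 52]
327 154 [55 51 54 51 51 51 51 46 54 54]
328 155 [57 54 53 52 49 46 48 53 55 56]
329 156 [70 57 81 77 63 49 56 81 74 60]
330 157 [57 77 82 68 66 51 78 83 59 75]
331 158 [90 91 91 89 65 47 62 77 72 58]
332 159 [87 83 75 71 46 35 39 29 36 98]
333 160 [ 64  64  65  70  68  66  59  35  60 113]
```

```bash
python3 - <<'E'
from fit import *
for i in range(3):
    np.save(f'pics/q{i}.npy',cams.capture('side'))
q=np.mean([np.load(f'pics/q{i}.npy').astype(float) for i in range(3)]+[np.load('pics/s14.npy').astype(float)],0)
np.save('pics/s14m.npy',q.astype(np.uint8))
p=np.mean([np.load(f'pics/{k}.npy').astype(float) for k in('s9','s12','s10','s11')],0)
a=cv2.resize(np.clip(q[148:170,316:338]*1.6,0,255).astype(np.uint8),None,fx=18,fy=18,interpolation=cv2.INTER_NEAREST)
b=cv2.resize(np.clip(p[148:170,316:338]*1.6,0,255).astype(np.uint8),None,fx=18,fy=18,interpolation=cv2.INTER_NEAREST)
cv2.imwrite('pics/nn.png',np.hstack([a,b])[:,:,::-1])
g=lambda im:cv2.cvtColor(np.clip(im,0,255).astype(np.uint8),cv2.COLOR_RGB2GRAY).astype(int)
s13=np.load('pics/s13.npy').astype(float)
for n,im in(('ptr',p),('s13',s13),('s14m',q)):
    print(n);G=g(im)
    for v in range(153,166):print(v,G[v,320:334])
avg(1)
E
```

```text
ptr
153 [62 80 79 80 70 51 52 52 54 68 86 90 94 56]
154 [64 79 82 79 70 51 51 53 54 58 69 88 96 55]
155 [68 78 79 78 71 51 52 52 54 71 62 80 86 55]
156 [69 79 81 79 77 52 50 53 52 67 82 91 87 57]
157 [69 80 79 78 82 49 52 53 53 58 54 89 83 60]
158 [68 79 81 80 81 52 52 52 52 80 73 90 86 61]
159 [70 79 80 79 77 53 51 52 49 78 84 92 85 64]
160 [74 79 78 78 73 53 50 53 45 63 72 93 83 64]
161 [74 79 81 78 73 53 53 51 46 48 64 89 74 65]
162 [80 79 82 79 72 53 52 52 51 57 55 66 70 67]
163 [97 78 81 79 69 52 52 50 53 79 78 51 49 70]
164 [93 80 79 78 67 49 52 52 53 74 82 63 38 68]
165 [77 79 78 79 64 51 53 52 53 61 59 76 35 66]
s13
153 [39 39 31 34 33 32 44 51 56 72 82 88 97 53]
154 [37 36 37 39 37 43 38 52 52 56 68 91 98 56]
155 [37 37 40 34 33 38 46 52 56 71 66 79 88 55]
156 [35 39 46 41 42 45 47 51 54 66 84 90 84 54]
157 [54 58 71 60 49 53 50 49 55 56 58 91 84 57]
158 [66 78 81 76 59 43 50 52 50 79 78 91 86 60]
159 [71 80 79 77 65 45 41 54 50 76 87 89 83 63]
160 [77 81 79 79 61 51 41 40 43 60 73 95 83 65]
161 [77 79 83 76 62 52 50 44 50 43 61 88 75 61]
162 [81 78 84 79 66 53 53 52 49 54 54 67 70 67]
163 [96 75 82 80 67 55 53 47 55 81 78 53 43 73]
164 [92 79 77 76 65 53 50 51 52 76 81 64 35 69]
165 [80 80 79 77 63 56 50 52 51 61 57 76 37 64]
s14m
153 [41 33 33 31 33 34 44 50 54 67 86 90 95 53]
154 [38 35 32 31 32 37 44 54 53 57 67 89 96 55]
155 [39 31 33 35 33 42 46 52 55 69 60 78 87 57]
156 [38 47 49 39 37 41 51 54 53 68 82 93 86 56]
157 [59 79 79 60 39 53 53 51 52 57 56 91 86 59]
158 [69 77 81 78 53 59 52 52 52 78 76 90 84 60]
159 [68 78 81 78 65 45 58 51 49 76 84 89 85 63]
160 [74 78 80 78 61 53 46 50 48 62 69 92 85 64]
161 [73 78 81 77 60 54 50 48 48 48 63 90 75 65]
162 [79 78 80 78 62 52 52 53 52 54 52 64 69 65]
163 [94 79 81 78 69 52 51 52 53 78 77 49 47 69]
164 [94 79 81 79 67 52 52 51 54 74 82 63 35 66]
165 [76 79 82 79 62 51 51 51 52 60 58 78 36 65]
F [ 0.95  5.03 -5.7 ] sd [0. 0. 0.] [0.5711 0.2508 0.2023] 34.4
```

View pics/nn.png

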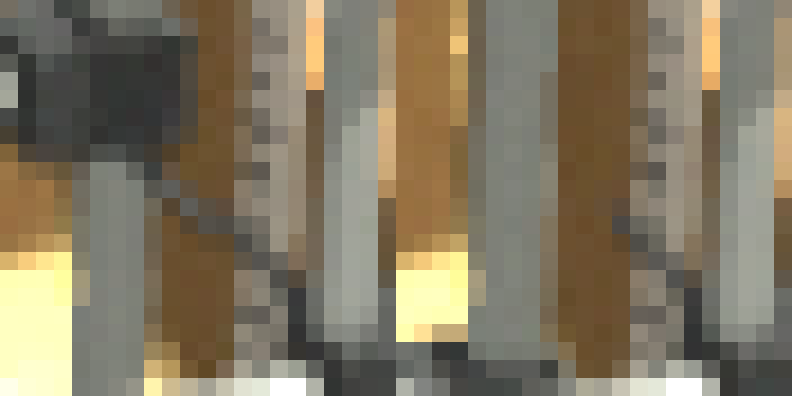

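```bash
python3 - <<'E'
from fit import *
for nm,uv,dy in (('ptr',(329,161.05),0),('ptr',(331,163),0),('ptr328',(328,160.5),0),('bl14',(325,158.5),0),('bl14',(326,159.5),0),('bl14',(327,160.6),0),('bl12end',(326.2,179.4),0)):
  o,d=ray('side',uv)
  # plane of scale x const through (.656,.178), yaw 2deg
  n=np.array([np.cos(.033),np.sin(.033),0]);P=np.array([.656,.178,0])
  t=n@(P-o)/(n@d);print(nm,(o+d*t).round(4))
# camera z bias check: strip / posts / crossbar top z=.379; bar pts unloaded
show('s13','e1',(320,95,352,125),20)
E
```

```text
ptr [0.6566 0.1612 0.1935]
ptr [0.6571 0.1453 0.1936]
ptr328 [0.6563 0.1691 0.1918]
bl14 [0.6555 0.1935 0.1882]
bl14 [0.6558 0.1852 0.1882]
bl14 [0.656  0.1769 0.1878]
bl12end [0.656  0.1777 0.1125]
```

```bash

python3 -m creep '[[[0,-0.003,0,0,0,0],[0,-0.006,0,0,0,0],[0,-0.009,0,0,0,0],[0,-0.012,0,0,0,0],[0,-0.015,0,0,0,0],[0,-0.017,0,0,0,0],[0,-0.017,0,0,0,0],[0,-0.017,0,0,0,0]]]'
python3 - <<'E'
from fit import *
avg(3)
q=np.mean([cams.capture('side').astype(float) for i in range(5)],0);np.save('pics/s15m.npy',q)
g=cv2.cvtColor(q.astype(np.uint8),cv2.COLOR_RGB2GRAY)
for v in range(153,166):print(v,g[v,320:334])
show('s15m','s15',(316,148,338,170),24)
E
```

```text
time_s: 35.4
eef_pos: [0.571, 0.2508, 0.2056]
tool_rot: [-90.0, -0.0, 92.0]
force: [1.2, 4.6, -6.5]
grip_width: 0.125
F [ 1.65  4.59 -5.16] sd [0.18 0.2  0.12] [0.5711 0.2508 0.2057] 35.55
153 [36 35 33 31 30 35 42 50 54 69 85 90 96 55]
154 [43 29 37 36 34 40 41 50 54 55 67 88 96 56]
155 [43 41 45 42 39 44 43 51 53 69 61 78 87 58]
156 [54 69 80 59 42 53 53 53 53 67 82 92 86 56]
157 [67 78 81 79 54 58 52 52 53 57 56 90 84 58]
158 [69 80 80 79 66 43 57 48 52 78 74 88 86 60]
159 [70 78 80 79 65 49 43 42 46 76 86 91 84 64]
160 [73 79 80 77 64 51 52 50 46 61 70 95 82 63]
161 [72 78 79 79 71 52 52 53 48 46 61 89 75 63]
162 [80 80 80 78 70 51 53 53 52 55 56 66 69 65]
163 [95 78 80 77 70 52 51 53 54 80 78 48 43 71]
164 [93 79 81 78 67 52 52 52 51 74 82 62 36 67]
165 [77 77 80 78 62 52 53 52 53 62 57 77 35 66][ WARN:0@6.622] global loadsave.cpp:1063 imwrite_ Unsupported depth image for selected encoder is fallbacked to CV_8U.
```

View pics/s15.png

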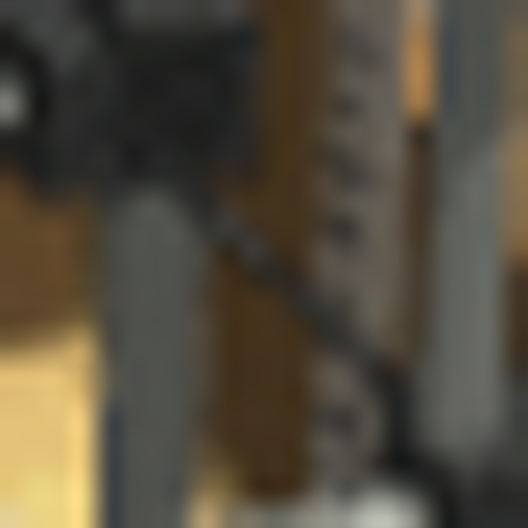

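```bash

python3 -m creep '[[[0.0015,0.002,0,0,0,0],[0.003,0.004,0,0,0,0],[0.0035,0.006,0,0,0,0],[0.0035,0.006,0,0,0,0],[0.0035,0.006,0,0,0,0],[0.0035,0.006,0,0,0,0],[0.0035,0.006,0,0,0,0],[0.0035,0.006,0,0,0,0]]]'
python3 - <<'E'
from fit import *
avg(4)
E
```

```text
time_s: 36.8
eef_pos: [0.571, 0.2509, 0.2055]
tool_rot: [-90.0, 0.0, 92.0]
force: [-1.0, -1.1, 1.4]
grip_width: 0.128
F [-1.15 -1.63  2.39] sd [0.65 0.62 0.74] [0.571  0.2509 0.2055] 37.0
```

Forces relaxed and the marker moved only 0.2 mm. Releasing now.

```bash

python3 -m creep '[[[0,0,0,0,0,0],[0,0,0,0,0,0],[0,0,0,0,0,0],[0,0,0,0,0,0],[0,0,0,0,0,0],[0,0,0,0,0,0],[0,0,0,0,0,0],[0,0,0,0,0,0]]]' 0.5
python3 -m creep '[[[0,-0.03,0,0,0,0],[0,-0.1,0,0,0,0],[0,-0.2,0,0,0,0],[0,-0.3,0,0,0,0],[0,-0.4,0,0,0,0],[0,-0.47,0,0,0,0],[0,-0.5,0,0,0,0],[0,-0.5,0,0,0,0]]]'
python3 -m creep '[[[0,0,0.1,0,0,0],[0,0,0.25,0,0,0],[0,0,0.45,0,0,0],[0,0,0.65,0,0,0],[0,0,0.8,0,0,0],[0,0,0.9,0,0,0],[0,0,0.9,0,0,0],[0,0,0.9,0,0,0]]]'
python3 - <<'E'
from fit import *
avg(1)
q=np.mean([cams.capture('side').astype(float) for i in range(6)],0).astype(np.uint8);np.save('pics/s16.npy',q)
q=np.mean([cams.capture('top').astype(float) for i in range(4)],0).astype(np.uint8);np.save('pics/t16.npy',q)
show('s16','s16a',(290,125,360,200),8);show('t16','t16a',(190,100,310,200),6.5);show('s16','s16b',(316,148,338,170),24)
g=cv2.cvtColor(np.load('pics/s16.npy'),cv2.COLOR_RGB2GRAY)
for v in range(153,166):print(v,g[v,320:334])
E
```

```text
time_s: 38.0
eef_pos: [0.571, 0.2513, 0.2053]
tool_rot: [-90.0, -0.0, 92.0]
force: [-0.4, 0.6, -0.6]
grip_width: 0.502
time_s: 39.0
eef_pos: [0.5714, 0.2515, 0.3061]
tool_rot: [-90.1, -0.0, 92.0]
force: [-0.0, -0.6, -0.3]
grip_width: 0.499
time_s: 40.0
eef_pos: [0.3917, 0.245, 0.305]
tool_rot: [-90.0, 0.0, 92.0]
force: [-0.3, 0.3, -0.6]
grip_width: 0.502
F [0.2  0.23 0.43] sd [0. 0. 0.] [0.3919 0.245  0.305 ] 40.05
153 [38 41 37 34 30 32 43 51 54 68 90 92 93 52]
154 [40 31 41 36 34 42 42 52 52 58 70 90 95 54]
155 [42 41 45 44 40 44 42 51 52 71 62 79 85 56]
156 [55 67 78 60 48 54 50 53 51 67 82 90 84 56]
157 [67 78 79 79 55 61 55 51 52 60 56 89 83 57]
158 [66 78 79 78 64 45 62 50 50 82 73 90 84 57]
159 [68 76 78 77 66 50 43 45 49 78 85 92 84 61]
160 [73 77 79 76 63 52 50 48 50 66 72 94 81 63]
161 [72 76 78 75 70 52 51 50 46 50 65 90 72 63]
162 [78 79 79 76 70 51 52 51 51 56 59 67 69 65]
163 [94 77 78 77 68 50 50 50 53 82 81 51 47 69]
164 [90 78 79 76 66 52 48 51 52 76 85 64 38 66]
165 [76 77 78 76 61 50 51 51 50 65 60 75 34 65]
```

View pics/s16a.png

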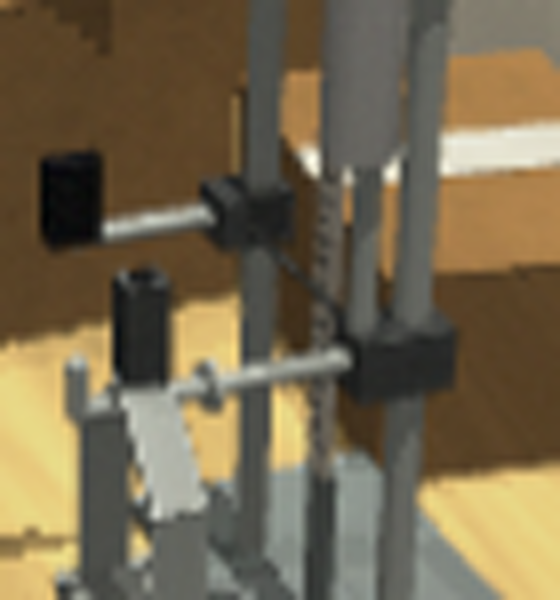

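View pics/t16a.png

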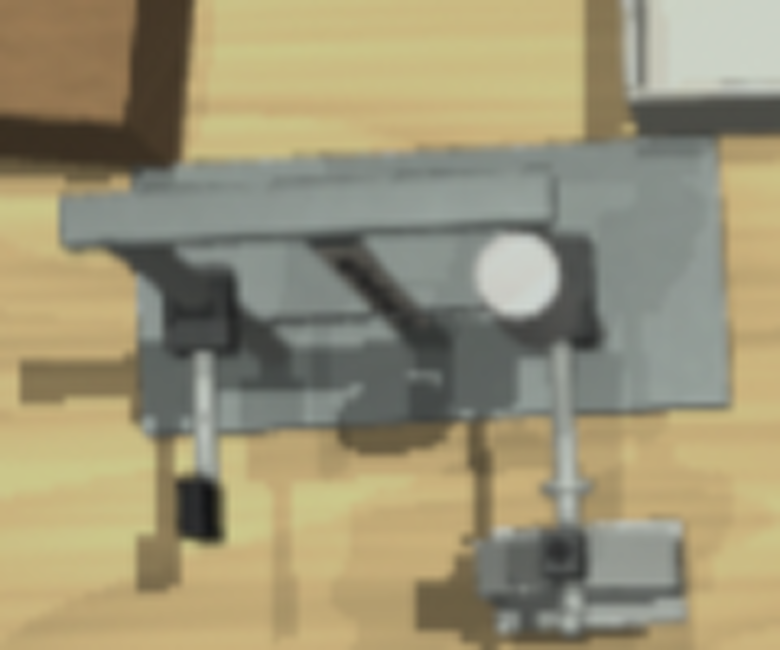

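View pics/s16b.png

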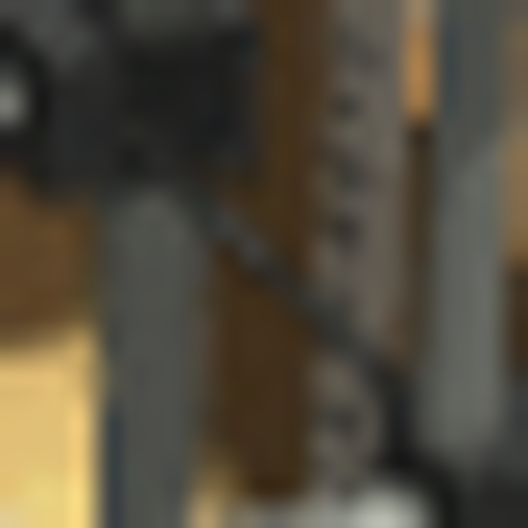

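```bash
python3 - <<'E'
from fit import *
show('s16','f1',(310,140,352,180),18)
S=lambda x,y:tp((x,y),(290,125),8)
c,s=np.cos(.033),np.sin(.033)
obs=[(S(42,159),(-.013,-.006,.016)),(S(101,150),(.013,-.006,.016)),(S(45,247),(-.013,-.006,-.026)),(S(103,238),(.013,-.006,-.026))]
for Y in(.2464,.2508):
  def res(q):
    return np.ravel([proj('side',np.array([q[0],Y,q[1]])+np.array([c*l[0]-s*l[1],s*l[0]+c*l[1],l[2]]))[0]-uv for uv,l in obs])
  r=least_squares(res,[.57,.2]);print(Y,r.x,res(r.x).reshape(-1,2).round(1).tolist())
# carriage comparison
for xf in(.628,.64):
  a=np.array([xf,.1013,.1930]);b=np.array([xf-.15*s,.1013+.15*c,.1930])
  print(xf,(proj('side',a)-proj('side',b))[0],(proj('top',a)-proj('top',b))[0], .001/1*1000*(proj('side',b)-proj('side',b+[0,0,.001]))[0])
E
```

```text
0.2464 [0.57436302 0.21997875] [[0.3, 0.0], [-0.1, 0.0], [0.1, 0.0], [-0.3, -0.1]]
0.2508 [0.57589691 0.21779532] [[0.3, 0.0], [-0.1, 0.0], [0.1, -0.0], [-0.3, -0.1]]
0.628 [17.7684797  18.48336356] [55.12010955 -3.11214229] [-0.00291743  0.25331232]
0.64 [18.00723275 18.3818383 ] [55.09405707 -3.10989381] [-0.00413107  0.2527763 ]
```

View pics/f1.png

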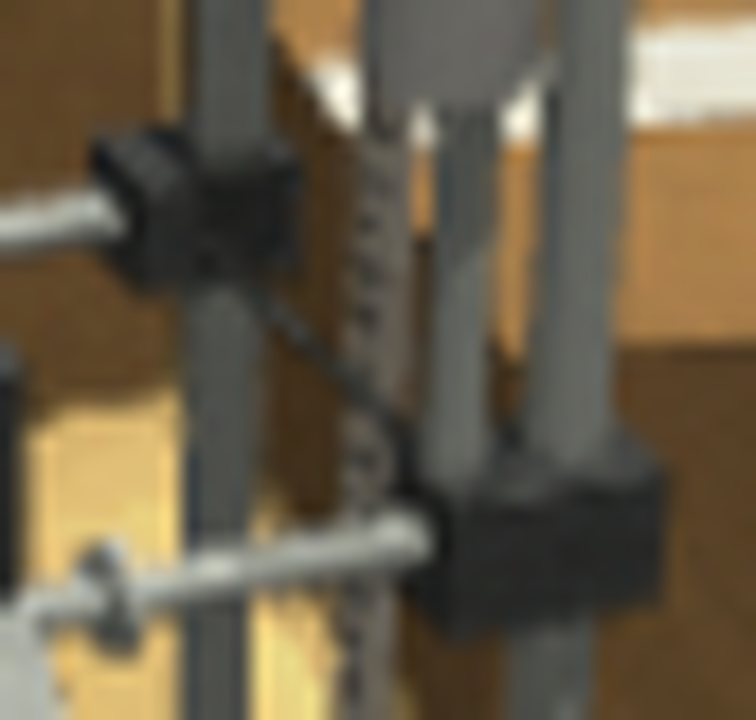

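```bash
python3 - <<'E'
from fit import *
a=np.load('pics/t0.npy').astype(int);b=np.load('pics/t16.npy').astype(int)
d=np.abs(a-b).max(2)>60;n,l,st,c=cv2.connectedComponentsWithStats(d.astype(np.uint8))
print([(s[:4].tolist()) for s in st[1:] if s[4]>25])
x=cams.capture('side').astype(int);print(np.abs(x-np.load('pics/s16.npy'))[145:200,290:352].mean(), robot.sense()['time_s'])
print(robot.close_job())
E
```

```text
[[263, 165, 2, 17], [212, 166, 11, 24], [259, 166, 3, 16], [218, 175, 12, 15], [264, 181, 25, 22], [280, 183, 16, 10], [254, 190, 6, 7], [403, 196, 38, 22], [116, 228, 149, 172], [6, 277, 165, 123], [128, 308, 5, 16], [3, 320, 13, 7], [0, 337, 54, 58], [183, 339, 23, 34], [169, 362, 7, 10], [261, 365, 9, 15], [0, 369, 30, 24], [350, 389, 9, 11], [270, 391, 18, 9]]
1.7059628543499512 40.6
the job is handed in; nothing more can be done
None
```

I weighed the large yoke and handed the job in at 40.6 s. I gripped it by its nut, threaded it over the hook and lowered it until the tool felt almost no vertical force. Then I let go, slid the marker up by its tab, released it and backed the arm away.

**Yoke:**
- It hangs by its peak between the hook's tip and collar.
- I saw no drop or spring-back when I released it, and the hook area looked the same in the last pictures before hand-in.

**Dip:** The camera gives about 32 mm; the force and tool height at release give about 33.5 mm. That puts the pointer at about 0.192–0.193 m and the yoke at about 0.4 kg.

**Marker:**
- The mark is at about 0.1925–0.194 m by a camera fit of the tab, and comparing the two carriages agreed to within about 1 mm.
- One check disagreed. Just before release, tracing the blade and pointer as one line put the blade 2.5–4 mm too low. That method is very sensitive to a small depth difference between the two, so I gave it less weight.
- In the final enlarged picture the two form a straight line, but the level match is only certain to about 2–3 mm.

**Other things on the bench:** Comparing top views from before and after, the only changes were at the yoke, hook, marker and arm with its shadow. The arm's shadow crosses the cement can's area, so that comparison can't vouch for the can; the arm did not go low near it.

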